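Set the watering timer and lock its cover

TASK

Take the marker off the watering timer and lay it on the notebook. Then, with a fingertip, roll the timer's left thumbwheel until 4 is uppermost and the right one until 3 is uppermost, leaving the middle wheel as it is. Then swing the clear cover shut over the wheels and push the pin of its plastic rivet down flush; don't shift the dropper bottle and the brush beside the timer.

Things in the scene. Friction and masses are not known exactly. Their poses are not given: they have to be found in the camera images.
- timer: grey watering timer, a fixed box 176 x 206 mm, its flat deck 55 mm over the bench; origin at the centre of its underside, x away from the robot (yaw within 0.25), y left, z up. Three thumbwheels stick up through the deck in a row along y, their axis at timer x = +15 mm, turning about y; the marker starts on the free strip of deck before them (x = -85 to -25 mm).
- wheel_left (a joint): left thumbwheel of three, seen from the robot. Value in rad: 0.785 (45 deg) times the number uppermost; 0 = numeral 0 up, 5.498 = 7 up, stops just beyond. It grows as the wheel's top rolls away from the robot (timer +x). A spring detent holds each whole number and pulls on to the next past half a step; 3 to 4 N at the rib tips.
- wheel_mid (a joint): middle thumbwheel of three, seen from the robot. Value in rad: 0.785 (45 deg) times the number uppermost; 0 = numeral 0 up, 5.498 = 7 up, stops just beyond. It grows as the wheel's top rolls away from the robot (timer +x). A spring detent holds each whole number and pulls on to the next past half a step; 3 to 4 N at the rib tips. Not to be turned.
- wheel_right (a joint): right thumbwheel of three, seen from the robot. Value in rad: 0.785 (45 deg) times the number uppermost; 0 = numeral 0 up, 5.498 = 7 up, stops just beyond. It grows as the wheel's top rolls away from the robot (timer +x). A spring detent holds each whole number and pulls on to the next past half a step; 3 to 4 N at the rib tips.
- wheel_left_axis (a point): fixed point on the left wheel's axis, 45 mm over the bench, mid-way across its ribbed ring. Ring: 15 mm wide, eight 3.5 mm thick radial ribs, tips 40 mm from the axis, hub radius 23.5. At rest the two uppermost rib tips stand 15 mm before and behind the axis, 82 mm over the bench: push the nearer one across the top with a fingertip about 75 mm over the bench; 1 step a stroke.
- wheel_mid_axis (a point): fixed point on the middle wheel's axis, 45 mm over the bench, mid-way across its ribbed ring. Beside each ring, towards timer -y, is a 17 mm wide eight-sided white number drum with black numerals 0 to 7, 25 mm from axis to flat, 27 to corner. Wheels are 56 mm apart.
- wheel_right_axis (a point): fixed point on the right wheel's axis, 45 mm over the bench, mid-way across its ribbed ring. Ribs and drum as on the other two. The open cover's inner walls begin about 75 mm behind the wheels' axis, so keep the gripper's body close to the wheels when working from behind them.
- wheel_mid_mark (a point): point on the rotating middle wheel 20 mm from its axis, in its number drum, under the numeral 0 (0 to 40 mm of travel tells that the wheel was turned)
- cover (a joint): clear cover hinged along the timer's far edge; rad, 0 = shut, 1.57 = straight up, starts open at 1.72 to 1.86, leaning back. A stiff hinge holds it where it is left (2 N at the free edge moves it). A shallow hood: top panel 156 mm from hinge to free edge, 190 mm wide, 4 mm thick, with side and front walls 39 mm deep on its inner side; shut, its top is 95 mm over the bench.
- cover_hinge (a point): middle of the cover's hinge line, which runs along timer y, 60 mm over the bench at timer x = +77 mm; fixed, axes as the timer's
- cover_edge (a point): middle of the cover's free edge, on the outer face of the top panel: 154 mm from the hinge along the panel, and the outer face lies 35 mm outward of the hinge line; moves with the cover; with the cover shut, its x and z are as the timer's
- rivet_pin (a joint): black pin in the centre of the push rivet; value in m, 0 = standing 7 mm proud of the rivet's head, 0.007 = flush with it. It slides with about 6 N of friction and stays where it is left.
- pin_top (a point): centre of the pin's top, diameter 10 mm. The rivet's black head (diameter 22, 3 mm high) is on the cover's outer face, mid-way across, 137 mm from the hinge along the panel (17 from the free edge). A boss (diameter 18) below it reaches to the deck, so the cover cannot shut on the marker. Cover shut: pin top 105 mm over the bench, flush 98.
- marker_mid (a point): middle of a loose white marker pen with a black cap, 135 mm long along its own y and 17 x 16 mm thick; 10 to 35 g. Starts lying on the timer's deck, in front of the wheels, roughly along timer y.
- marker: the same marker pen; origin at the middle of its underside as it lies at the start
- notebook: blue notebook lying on the bench left or right of the timer, fixed, 210 mm (its x) x 152 mm (its y), 11 mm thick (wire spine 14); origin at the centre of its underside
- dropper: small brown dropper bottle, diameter 33 mm, 102 mm tall, loose, upright beside the timer, to its left; origin at the centre of its underside. Leave alone.
- pot: small black nursery pot, diameter 70 mm, 66 mm tall, fixed, standing behind the timer; before the timer lies a fixed roll of tape (diameter 101 mm, 48 mm tall); origin at the centre of its underside. Leave alone.
- potbrush: small wooden hand brush, 62 mm (its x) x 152 mm (its y) x 46 mm tall, loose, lying bristles down beside the timer, to its right; origin at the centre of its underside. Leave alone.
Not all that is in view belongs to the job. There is more than one size of the marker; the job needs the smallest.

How it is judged:
By the outcome, as a careful person would: the job done as asked, in the order asked, and still so for the second after the job is handed in, with the robot touching nothing.
It also fails if it takes over 72 s, if anything falls off the work surface, if the arm or the gripper's body presses on something with over 40 N, if the wrist force passes 120 N, or if a joint passes its speed limit or range.

ROBOT

A 7-joint arm with a two-finger parallel gripper is mounted at the origin on the work surface; the furniture and walls round the work are solid. World frame = base frame: x ahead of the robot, y to its left, z up, the work surface at z = 0. Lengths are in m, angles in rad, forces in N, time in s.
With the tool pointing down it reaches from about 0.425 to 0.875 m from the base axis. Payload 4.7 kg.
Tool frame: the origin (TCP) lies at the very end of the fingers, on their centre line; the grasp point (between the pads) lies 19 mm behind it; x points along the fingers, y is the direction in which the jaws open and shut, and the axes are right-handed (so a half turn about x gives the same grasp; the last joint's range is limited). The gripper opens to 87 mm and grips with 3 to 60 N. Pads are 19 mm wide; open, the fingers measure 117 mm over their backs; the gripper's body (75 mm by 190 mm) begins 51 mm behind the grasp point.
Start: joints at [-1.243, 0.321, -0.07, 1.45, 0.023, 1.371, -0.057], TCP at [0.201, 0.618, 0.223] pointing down, gripper open.
Joint ranges: [-2.86, 2.86], [-0.3, 2.09], [-1.38, 1.24], [0.06, 2.45], [-1.56, 4.7], [0.09, 2.05], [-2.69, 2.69]. Speed limits (rad/s): [2.57, 2.57, 3.14, 3.14, 3.14, 3.14, 3.14].

INTERFACE

Orientations are given as a rotation vector (axis times angle).
In Python, from bench import ctrl gives the robot as it stands.
- The arm moves only by the tool step_arm, never from a script. Its argument "increments" is one flat list of numbers, 6 for each row, row after row: the shift along the tool's x, y, z in cm, then the turn, a rotation vector about the tool's x, y, z in rad. In form: [tx, ty, tz, ax, ay, az, tx, ty, tz, ax, ay, az, ...]. A call has 1 to 12 rows; each row shifts and turns the commanded pose from where the row before left it, along the tool's axes as they then stand; what a row does not reach is not made up. A row lasts 1/8 s, in which the tool goes at most 62.5 mm and 10.7 degrees, less where a joint would pass 70% of its speed; a pose out of reach is approached as far as the arm can. A call with a gripper value outside its range is refused whole. "fingers" is the opening in per cent of the stroke, from 0 (shut) to 100 (fully open), set as the call begins (left out, the last holds). The fingers move at their own pace and stop on an object; "force" is the grip in N (left out, the last holds). Time passes only in rows, so rows that do not move let the fingers close. It gives the time, the measured TCP pose, the force and the opening at its end, in the units of the state.
- ctrl.get_state(): the state, without advancing time (a new reading comes with each control period).
- ctrl.get_image(name): name is "scene" or "top"; returns the picture (420x560x3 uint8, red, green, blue); there is no depth.
- ctrl.camera_params(name): a dict with "vertical_fov" (degrees; the focal length in pixels is half the picture's height over the tangent of half this angle, whatever the lens; pixels are square), "cx", "cy" (the principal point, pixels), "k1" (the pictures are not rectified: a ray, as slopes to the right and down, at radius r is drawn at 1 + k1 r^2 times it, then the intrinsics apply), "R" (3x3) and "t" (3): a world point X has camera coordinates R X + t. Camera axes: x right, y down, z forward; pixel columns grow to the right and rows downward; lengths in m; the calibration is good to about 2 mm. A picture is of the moment at which its call begins. camera_params takes no time and is no camera call.
- ctrl.close_job(): hands the job in, once; it reports no verdict.
Trained networks look in the newest picture that a camera, given by its name, has taken for a name from the list of things; names that differ only in an ending like _2 or _b are one class to them, and where a whole thing is asked for, a point or a joint stands for the part that bears it (a point fixed in the world has none). Each returns a list of dicts, best first, with "score" (0 to 1); they miss things now and then, are a little off and sometimes report something else, mostly with a low value. They report only what shows in the picture. A call takes as long as a camera call. They do not tell look-alikes from the thing itself.
- ctrl.search_frame(camera, name): "xyz" ([x, y, z] in m, in the coordinates of the camera as it stood for that picture, good to about 4 mm: the middle of the surface that is visible of it).
- ctrl.silhouettes(camera, name): "pixels" (420x560 bool, what is visible of it).
- ctrl.spot_point(camera, name): "xyz" ([x, y, z] in m, in the coordinates of the camera as it stood for that picture, good to about 4 mm: a listed point, or the origin of a listed thing).
The state is a dict: "time": time; "joint_positions": joint angles; "qd": joint speeds; "joint_torque": joint torques, N m; "position": TCP position; "tool_rot": TCP orientation; "ft_force": force on the tool from outside, world axes, zero at the start; "torque": the same for the moment, N m; "grip_width": opening from 0.0 (shut) to 1.0 (fully open).
Only numpy, scipy, OpenCV 4.12 (cv2) and the standard library are available. Lean on these libraries where they do the work, as an engineer would, in place of code of your own. Each camera call takes 0.05 s, during which the arm holds its last target.

## Working session

There is one attempt and no reset: what is moved stays moved. The work goes in short steps, Python scripts to look and compute and a tool call to move; the robot and the scene stay as the last step left them, time stands still between calls to the robot, and variables do not carry over. Pictures are saved under pics/ and viewed, and the job is handed in when it is done.

Besides the shell and the picture viewer there is one more tool, called after "Request:" by a JSON object that holds its "method" and its "body", one argument or row to a line. step_arm: Moves the arm, as the interface text tells. Its arguments: {"type":"object","properties":{"increments":{"type":"array","items":{"type":"number"}},"fingers":{"type":"number"},"force":{"type":"number"}},"required":["increments"]}

```bash
ls; mkdir -p pics; cat > h.py <<'E'
import numpy as np, cv2
from bench import ctrl
from scipy.spatial.transform import Rotation as Ro
def cam(n):
    p=ctrl.camera_params(n); f=210/np.tan(np.radians(p['vertical_fov'])/2)
    return p,f,np.array(p['R']),np.array(p['t'])
def c2w(n,x):
    p,f,R,t=cam(n); return R.T@(np.array(x)-t)
def proj(n,X):
    p,f,R,t=cam(n); c=R@np.array(X)+t; s=c[:2]/c[2]; s=s*(1+p['k1']*(s@s)); return s*f+[p['cx'],p['cy']]
def pix2plane(n,uv,z):
    p,f,R,t=cam(n); d=(np.array(uv)-[p['cx'],p['cy']])/f; s=d.copy()
    for _ in range(20): s=d/(1+p['k1']*(s@s))
    r=R.T@np.array([s[0],s[1],1]); o=-R.T@t; return o+r*(z-o[2])/r[2]
def save(n,fn,crop=None,scale=1):
    im=ctrl.get_image(n)[:,:,::-1].copy()
    if crop: im=im[crop[1]:crop[3],crop[0]:crop[2]]
    if scale!=1: im=cv2.resize(im,None,fx=scale,fy=scale,interpolation=cv2.INTER_CUBIC)
    cv2.imwrite('pics/'+fn,im)
def st():
    s=ctrl.get_state(); print('t',round(s['time'],2),'p',np.round(s['position'],4),'rv',np.round(s['tool_rot'],3),'F',np.round(s['ft_force'],1),'g',round(s['grip_width'],3)); return s
def spot(n,name,k=2):
    for r in ctrl.spot_point(n,name)[:k]: print(n,name,round(r['score'],2),np.round(c2w(n,r['xyz']),4),np.round(proj(n,c2w(n,r['xyz'])),0))
E
python3 - <<'E'
from h import *
s=st(); print(Ro.from_rotvec(s['tool_rot']).as_matrix().round(3))
save('scene','s0.png');save('top','t0.png')
for n in ['scene','top']: p=cam(n)[0];print(n,p)
for n in ['timer','wheel_left_axis','wheel_mid_axis','wheel_right_axis','cover_hinge','cover_edge','pin_top','marker_mid','notebook','dropper','potbrush']:
    spot('top',n,3);spot('scene',n,2)
st()
E
```

```text
pics
t 0.0 p [0.2005 0.6177 0.2215] rv [ 0.245  1.557 -0.248] F [-1.   1.2 -0.4] g 1.005
[[-0.     0.309  0.951]
 [-0.002  0.951 -0.309]
 [-1.    -0.002  0.   ]]
scene {'vertical_fov': 52.77254599159121, 'cx': 281.13233578429924, 'cy': 204.8135279133427, 'k1': -0.09020454373909965, 'R': array([[-0.5850253 , -0.81101386, -0.0013838 ],
       [-0.36650504,  0.26589993, -0.89161162],
       [ 0.72347734, -0.52110819, -0.45279885]]), 't': array([0.26873022, 0.24599484, 0.81079777])}
top {'vertical_fov': 47.71509429884459, 'cx': 270.4650295652528, 'cy': 207.2244140570951, 'k1': 0.009754130667227506, 'R': array([[-0.0180392 , -0.99980374, -0.00818926],
       [-0.99772313,  0.01853281, -0.06484668],
       [ 0.06498573,  0.00700083, -0.99786164]]), 't': array([0.02250671, 0.46319827, 1.51344982])}
top timer 0.57 [0.4929 0.0261 0.0009] [267. 199.]
scene timer 0.89 [ 0.4914  0.0272 -0.0021] [266. 232.]
top wheel_left_axis 0.92 [0.5184 0.0884 0.0454] [247. 190.]
top wheel_left_axis 0.22 [0.4334 0.0492 0.0667] [259. 216.]
scene wheel_left_axis 0.69 [0.5134 0.0917 0.0423] [241. 222.]
top wheel_
[... 794 characters left out ...]
 281.]
top marker_mid 0.63 [0.4334 0.0496 0.0637] [259. 216.]
scene marker_mid 0.71 [0.4354 0.0488 0.0671] [271. 220.]
scene marker_mid 0.62 [0.2235 0.2933 0.011 ] [230. 324.]
top notebook 0.9 [0.4705 0.3799 0.0012] [158. 207.]
scene notebook 0.71 [ 0.4671  0.3813 -0.0008] [143. 283.]
top dropper 0.65 [ 0.53    0.1605 -0.0043] [225. 188.]
top dropper 0.37 [0.436  0.0468 0.0534] [260. 215.]
scene dropper 0.85 [ 0.5325  0.1637 -0.0016] [214. 241.]
top potbrush 0.72 [ 0.4914 -0.125   0.0037] [313. 198.]
top potbrush 0.36 [0.4325 0.0496 0.0652] [259. 216.]
scene potbrush 0.67 [ 0.4934 -0.1239  0.0007] [309. 216.]
t 1.2 p [0.2006 0.6183 0.2226] rv [ 0.246  1.557 -0.246] F [-0.5  1.   0.1] g 1.003
```

View pics/s0.png

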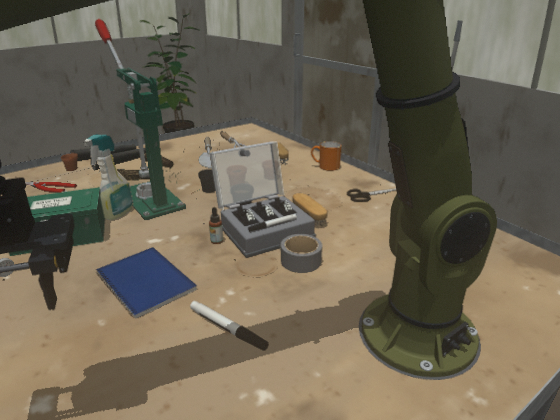

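View pics/t0.png

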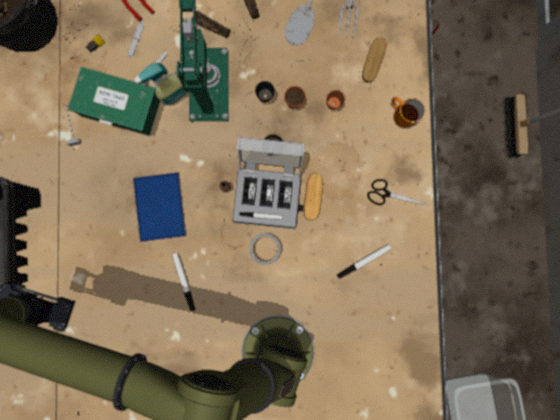

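```bash
python3 - <<'E'
import cv2
a=cv2.imread('pics/s0.png')[110:260,190:350];cv2.imwrite('pics/s0c.png',cv2.resize(a,None,fx=5,fy=5,interpolation=2)[:600,:800] if 0 else cv2.resize(a,(640,600),interpolation=2))
b=cv2.imread('pics/t0.png')[120:240,200:340];cv2.imwrite('pics/t0c.png',cv2.resize(b,(700,600),interpolation=2))
E
```

```text
(no output)
```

View pics/s0c.png

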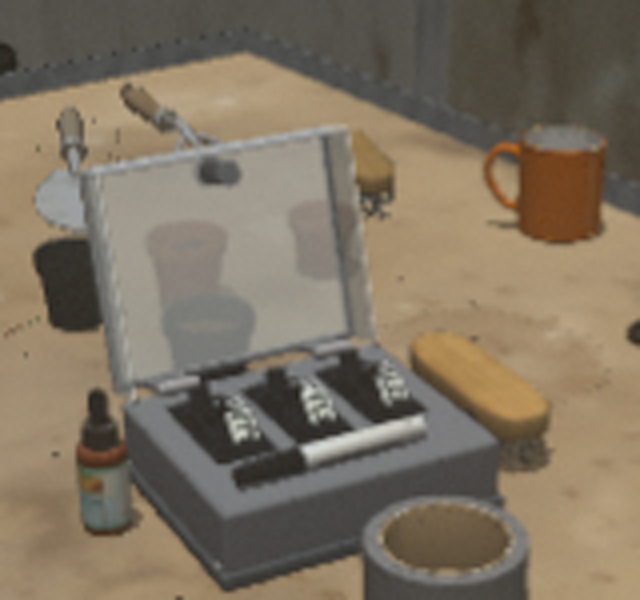

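View pics/t0c.png

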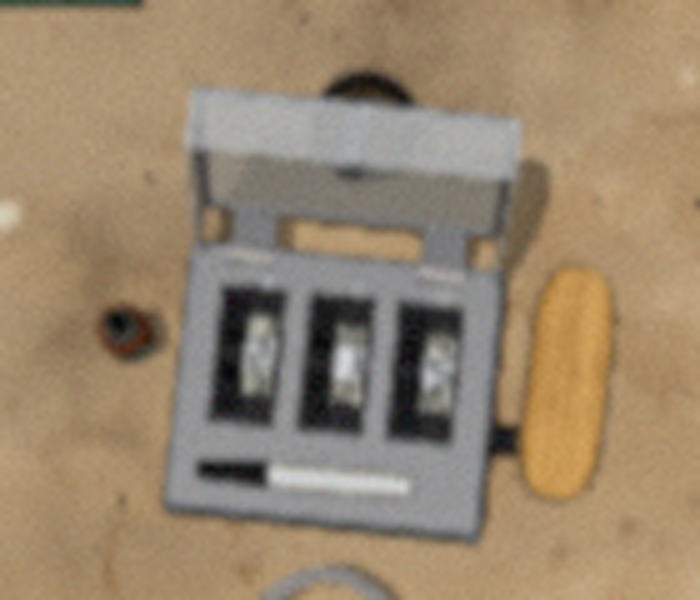

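```bash
python3 - <<'E'
from h import *
for n,k in [('scene',10),('top',6)]:
    a=np.mean([ctrl.get_image(n).astype(float) for _ in range(k)],0); np.save('avg_'+n+'.npy',a)
a=np.load('avg_scene.npy')[195:240,225:305][:,:,::-1]
cv2.imwrite('pics/sa.png',cv2.resize(a,(800,450),interpolation=cv2.INTER_LANCZOS4))
a=np.load('avg_top.npy')[170:215,235:310][:,:,::-1]
cv2.imwrite('pics/ta.png',cv2.resize(a,(800,480),interpolation=cv2.INTER_LANCZOS4))
st()
E
```

```text
t 2.0 p [0.2007 0.6183 0.2226] rv [ 0.246  1.557 -0.246] F [-0.5 -0.3  0.3] g 0.998[ WARN:0@9.327] global loadsave.cpp:1063 imwrite_ Unsupported depth image for selected encoder is fallbacked to CV_8U.
```

View pics/sa.png

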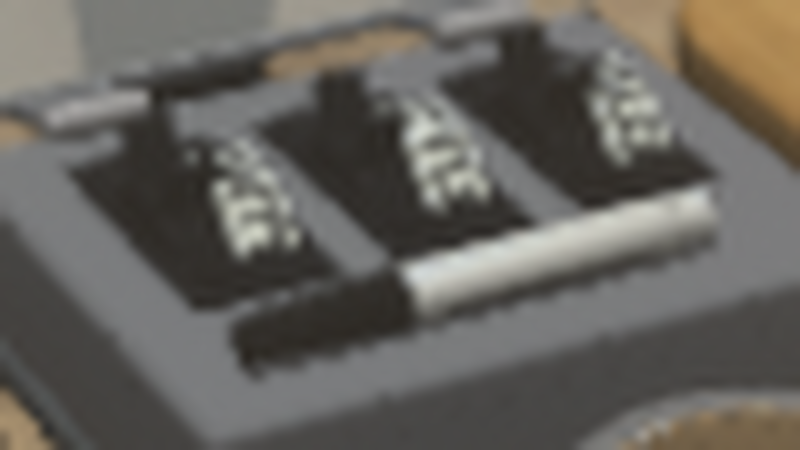

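View pics/ta.png

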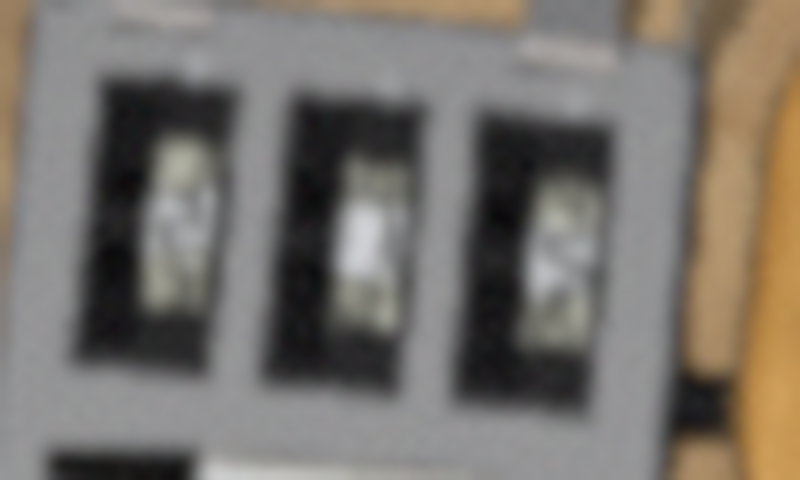

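```bash
cat >> h.py <<'E'
T0=np.array([0.4922,0.0268]);YAW=-0.155
def tw(p,T=None,yaw=None):
    T=T0 if T is None else T; yaw=YAW if yaw is None else yaw
    c,s=np.cos(yaw),np.sin(yaw); p=np.asarray(p,float)
    return np.array([T[0]+c*p[0]-s*p[1],T[1]+s*p[0]+c*p[1],p[2]])
E
python3 - <<'E'
from h import *
pts={}
for x in(-88,88):
  for y in (-103,103): pts[(x,y)]=tw(np.array([x,y,55])/1000)
for n,cr,S in [('scene',(205,185,325,260),6),('top',(225,160,310,230),8)]:
    a=np.load('avg_%s.npy'%n)[cr[1]:cr[3],cr[0]:cr[2],::-1].clip(0,255).astype(np.uint8)
    a=cv2.resize(a,None,fx=S,fy=S,interpolation=2)
    def P(p): u=(proj(n,tw(np.array(p)/1000))-[cr[0],cr[1]]+0.5)*S-0.5; return tuple(int(v) for v in u)
    def poly(L,c): cv2.polylines(a,[np.array([P(p) for p in L])],True,c,1)
    poly([(-88,-103,55),(88,-103,55),(88,103,55),(-88,103,55)],(0,0,255))
    for w in(56,0,-56):
        r=25/np.cos(np.pi/8)
        for k in(-1,0,1):
            b=[np.pi/8*(2*k-1),np.pi/8*(2*k+1)]
            c=[(15+r*np.sin(t),45+r*np.cos(t)) for t in b]
            y0,y1=w-7.5,w-24.5
            poly([(c[0][0],y0,c[0][1]),(c[0][0],y1,c[0][1]),(c[1][0],y1,c[1][1]),(c[1][0],y0,c[1][1])],(0,255,0))
    cv2.imwrite('pics/ov_%s.png'%n,a)
E
```

```text
(no output)
```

View pics/ov_scene.png

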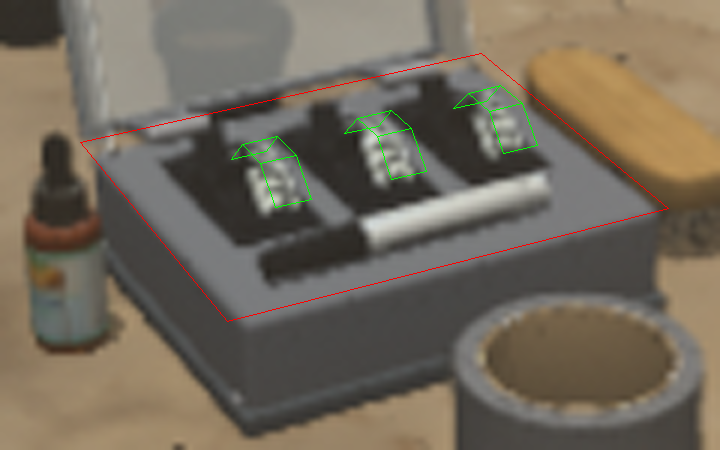

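View pics/ov_top.png

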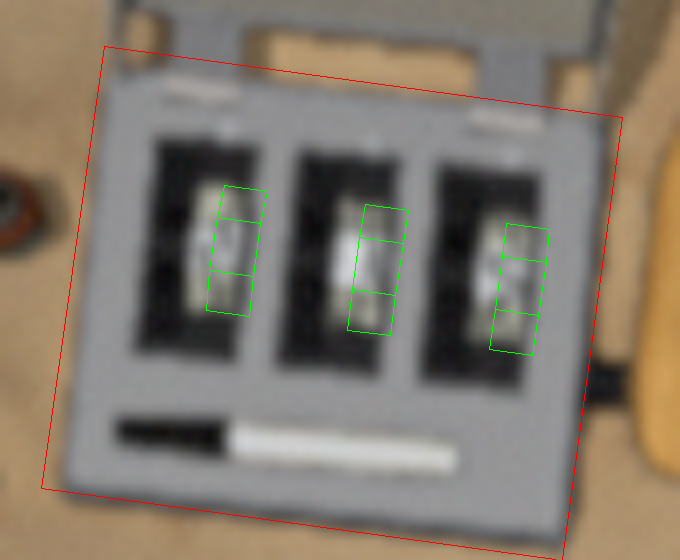

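```bash
python3 - <<'E'
from h import *
for nm,u in [('NL',(65,495)),('NR',(562,540)),('FR',(605,120)),('FL',(112,75))]:
    print(nm,pix2plane('top',np.array(u)/8.+[225,160],0.055).round(4))
for nm,u in [('NL',(240,322)),('NR',(652,215))]:
    print(nm,pix2plane('scene',np.array(u)/6.+[205,185],0.055).round(4))
# pits top, z=.055
for nm,u in [('L',[(160,138),(262,145),(238,360),(135,352)]),('M',[(300,150),(402,155),(380,378),(277,370)]),('R',[(440,160),(545,170),(520,390),(420,382)])]:
    q=np.array([pix2plane('top',np.array(v)/8.+[225,160],0.055) for v in u]); print(nm,q.mean(0).round(4), (q[0]-q[3]).round(4),(q[0]-q[1]).round(4))
for nm,u in [('drumL',(217,245)),('M',(360,262)),('R',(505,280))]: print(nm,pix2plane('top',np.array(u)/8.+[225,160],0.07).round(4))
E
```

```text
NL [0.4172 0.1315 0.055 ]
NR [ 0.396  -0.0625  0.055 ]
FR [ 0.5608 -0.083   0.055 ]
FL [0.5823 0.1108 0.055 ]
NL [0.4159 0.1382 0.055 ]
NR [ 0.3871 -0.0516  0.055 ]
L [0.513  0.0776 0.055 ] [ 0.0843 -0.011   0.    ] [0.0035 0.0401 0.    ]
M [0.5063 0.0223 0.055 ] [ 0.0866 -0.0105  0.    ] [0.0027 0.0401 0.    ]
R [ 0.5004 -0.0331  0.055 ] [ 0.0873 -0.0095  0.    ] [0.0047 0.0412 0.    ]
drumL [0.5128 0.0698 0.07  ]
M [0.5051 0.0143 0.07  ]
R [ 0.497  -0.0419  0.07  ]
```

```bash
sed -i 's/^T0=.*/T0=np.array([0.4905,0.0248]);YAW=-0.115/' h.py
python3 - <<'E'
from h import *
for n,cr,S in [('scene',(225,190,305,240),10),('top',(235,170,310,215),10)]:
    A=np.load('avg_%s.npy'%n).clip(0,255).astype(np.uint8)[:,:,::-1]
    a=cv2.resize(A[cr[1]:cr[3],cr[0]:cr[2]],None,fx=S,fy=S,interpolation=2)
    def P(p): u=(proj(n,tw(np.array(p)/1000))-[cr[0],cr[1]]+0.5)*S-0.5; return tuple(int(v) for v in u)
    def poly(L,c): cv2.polylines(a,[np.array([P(p) for p in L])],True,c,1)
    tiles=[]
    for w in(56,0,-56):
        r=25/np.cos(np.pi/8); col=[]
        for k in(1,0,-1,-2):
            b=[np.pi/8*(2*k-1),np.pi/8*(2*k+1)]
            c=[(15+r*np.sin(t),45+r*np.cos(t)) for t in b]
            y0,y1=w+.5,w-16.5
            L=[(c[1][0],y0,c[1][1]),(c[1][0],y1,c[1][1]),(c[0][0],y1,c[0][1]),(c[0][0],y0,c[0][1])]
            poly(L,(0,255,0))
            src=np.float32([proj(n,tw(np.array(p)/1000)) for p in L])
            H=cv2.getPerspectiveTransform(src,np.float32([(0,0),(120,0),(120,146),(0,146)]))
            col.append(cv2.warpPerspective(A,H,(120,146),flags=cv2.INTER_CUBIC))
        tiles.append(np.vstack(col)); tiles.append(np.zeros((584,30,3),np.uint8))
    cv2.imwrite('pics/ov2_%s.png'%n,a)
    cv2.imwrite('pics/rect_%s.png'%n,np.hstack(tiles))
E
```

```text
(no output)
```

View pics/ov2_scene.png

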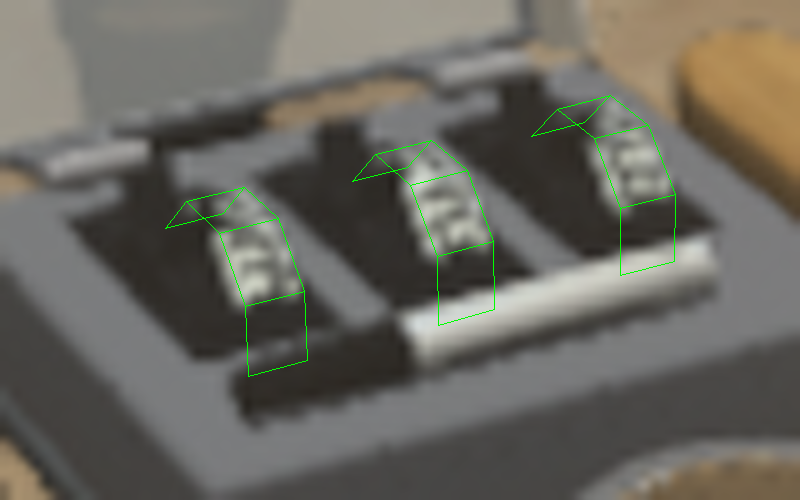

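View pics/ov2_top.png

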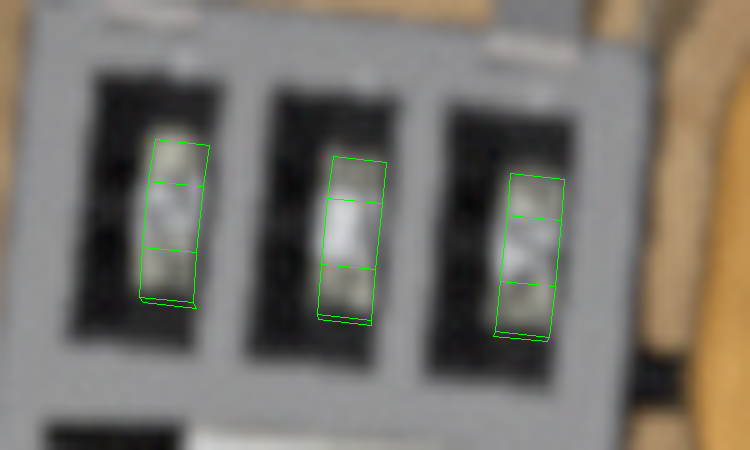

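View pics/rect_scene.png

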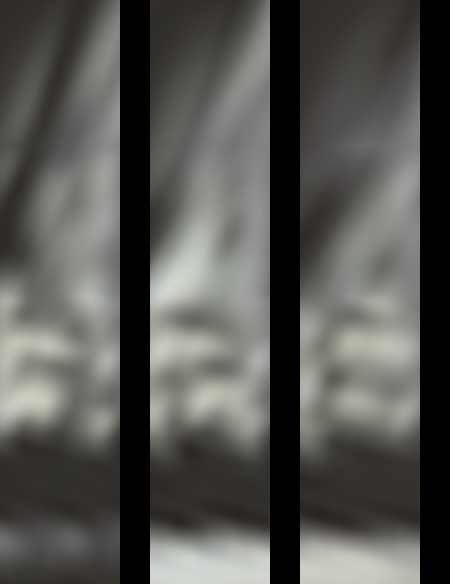

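View pics/rect_top.png

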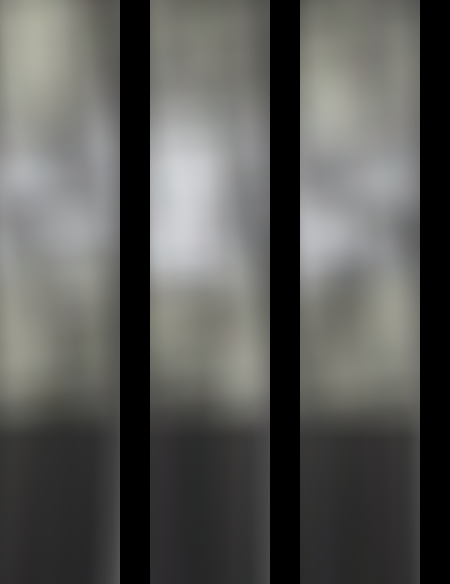

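```bash
cat > dig.py <<'E'
from h import *
def face(d,scale=1.0,th=14,font=cv2.FONT_HERSHEY_SIMPLEX,hfrac=.62):
    W,H=170,207; im=np.full((H,W),1.0,np.float32)
    (w,h),_=cv2.getTextSize(str(d),font,1,1); s=hfrac*H/h
    (w,h),_=cv2.getTextSize(str(d),font,s,th)
    cv2.putText(im,str(d),((W-w)//2,(H+h)//2),font,s,0.1,th,cv2.LINE_AA); return im
def score(avg,n,w,S=8,T=None,dy=0):
    """render 3 faces near w; return ncc for each uppermost number"""
    r=25/np.cos(np.pi/8); quads=[]
    for k in(1,0,-1):
        b=[np.pi/8*(2*k-1),np.pi/8*(2*k+1)]
        c=[(15+r*np.sin(t),45+r*np.cos(t)) for t in b]; y0,y1=w+.5+dy,w-16.5+dy
        L=[(c[1][0],y0,c[1][1]),(c[1][0],y1,c[1][1]),(c[0][0],y1,c[0][1]),(c[0][0],y0,c[0][1])]
        quads.append(np.float32([proj(n,tw(np.array(p)/1000,T)) for p in L]))
    use=[0,1,2] if n=='top' else [1,2]
    allq=np.concatenate([quads[i] for i in use]); lo=np.floor(allq.min(0)).astype(int)-1; hi=np.ceil(allq.max(0)).astype(int)+1
    gw,gh=hi-lo
    sub=avg.mean(2)[lo[1]:hi[1],lo[0]:hi[0]]
    out={}
    for f in (cv2.FONT_HERSHEY_SIMPLEX,):
      for th in (16,24):
       for hf in (.55,.7):
        for num in range(8):
          A=np.zeros((gh*S,gw*S),np.float32); M=A.copy()
          for i in use:
            d=(num+[-1,0,1][i])%8
            Hm=cv2.getPerspectiveTransform(np.float32([(0,0),(170,0),(170,207),(0,207)]),(quads[i]-lo+.5)*S)
            A+=cv2.warpPerspective(face(d,1,th,f,hf),Hm,(gw*S,gh*S)); M+=cv2.warpPerspective(np.ones((207,170),np.float32),Hm,(gw*S,gh*S))
          A=A.clip(0,1).reshape(gh,S,gw,S).mean((1,3)); M=M.clip(0,1).reshape(gh,S,gw,S).mean((1,3))
          m=M>.6
          a=A[m]-A[m].mean(); best=-1
          for dx in (-1.,-.5,0,.5,1.):
            for dyy in(-1.,-.5,0,.5,1.):
              s=cv2.warpAffine(avg.mean(2),np.float64([[1,0,-dx-lo[0]],[0,1,-dyy-lo[1]]]),(int(gw),int(gh)),flags=cv2.INTER_CUBIC)[m]
              s=s-s.mean(); best=max(best,(a@s)/np.sqrt((a@a)*(s@s)))
          out[num]=max(out.get(num,-1),best)
    return [round(float(out[k]),2) for k in range(8)]
if __name__=='__main__':
    for n in ('scene','top'):
        a=np.load('avg_%s.npy'%n)
        for nm,w in (('L',56),('M',0),('R',-56)): print(n,nm,score(a,n,w))
E
python3 dig.py
```

```text
Traceback (most recent call last):
  File "dig.py", line 41, in <module>
    for nm,w in (('L',56),('M',0),('R',-56)): print(n,nm,score(a,n,w))
                                                         ~~~~~^^^^^^^
  File "dig.py", line 27, in score
    Hm=cv2.getPerspectiveTransform(np.float32([(0,0),(170,0),(170,207),(0,207)]),(quads[i]-lo+.5)*S)
cv2.error: OpenCV(4.12.0) /io/opencv/modules/imgproc/src/imgwarp.cpp:3565: error: (-215:Assertion failed) src.checkVector(2, CV_32F) == 4 && dst.checkVector(2, CV_32F) == 4 in function 'getPerspectiveTransform'
```

```bash
sed -i 's/,(quads\[i\]-lo+.5)\*S)/,np.float32((quads[i]-lo+.5)*S))/' dig.py; python3 dig.py
```

```text
scene L [0.29, 0.21, 0.28, 0.1, 0.17, 0.16, 0.24, 0.07]
scene M [0.41, 0.21, 0.28, 0.22, 0.18, 0.22, 0.32, 0.24]
scene R [0.39, 0.16, 0.16, 0.11, 0.23, 0.33, 0.37, 0.13]
top L [0.03, 0.21, 0.17, 0.1, 0.1, 0.08, -0.08, 0.12]
top M [0.0, 0.3, 0.11, 0.09, 0.09, 0.08, -0.06, 0.17]
top R [-0.04, 0.24, 0.18, 0.07, 0.09, 0.09, -0.05, 0.14]
```

```bash
cat > dig2.py <<'E'
from h import *
import itertools,sys
def glyph(d,hf,wf,th):
    W,H=170,207; im=np.ones((H,W),np.float32); f=cv2.FONT_HERSHEY_SIMPLEX
    g=np.zeros((400,400),np.float32); cv2.putText(g,str(d),(100,300),f,8,1.,int(th),cv2.LINE_AA)
    g0=np.zeros((400,400),np.float32); cv2.putText(g0,'0',(100,300),f,8,1.,int(th),cv2.LINE_AA)
    ys,xs=np.where(g>.1); y0s,x0s=np.where(g0>.1)
    c=g[ys.min():ys.max()+1,xs.min():xs.max()+1]
    h=int(hf*H); sc=h/c.shape[0]; w=max(8,int(wf*W*c.shape[1]/(x0s.max()-x0s.min()+1))); w=min(w,W)
    c=cv2.resize(c,(w,h),interpolation=cv2.INTER_AREA)
    y,x=(H-h)//2,(W-w)//2; im[y:y+h,x:x+w]-=c*0.85; return im
G={}
def render(n,w,num,par,S=6):
    hf,wf,th,rot=par; r=25/np.cos(np.pi/8); pts=[]
    quads=[]
    for k in(1,0,-1):
        b=[np.pi/8*(2*k-1),np.pi/8*(2*k+1)]
        c=[(15+r*np.sin(t),45+r*np.cos(t)) for t in b]; y0,y1=w+.5,w-16.5
        L=[(c[1][0],y0,c[1][1]),(c[1][0],y1,c[1][1]),(c[0][0],y1,c[0][1]),(c[0][0],y0,c[0][1])]
        quads.append(np.float32([proj(n,tw(np.array(p)/1000)) for p in L]))
    q=np.concatenate(quads); lo=np.floor(q.min(0)).astype(int)-2; hi=np.ceil(q.max(0)).astype(int)+2
    gw,gh=hi-lo; A=np.full((gh*S,gw*S),0.2,np.float32); M=np.zeros_like(A)
    for i in ([0,1,2]):
        d=(num+[-1,0,1][i])%8
        P=(quads[i]-lo+.5)*S
        # orientation check (visible)
        v=np.cross(np.append(P[1]-P[0],0),np.append(P[2]-P[1],0))[2]
        if v<=0: continue
        if par not in G: G[par]=[np.rot90(glyph(j,hf,wf,th),2*rot).copy() for j in range(8)]
        Hm=cv2.getPerspectiveTransform(np.float32([(0,0),(170,0),(170,207),(0,207)]),np.float32(P))
        o=cv2.warpPerspective(np.ones((207,170),np.float32),Hm,(int(gw*S),int(gh*S)))
        A=A*(1-o)+cv2.warpPerspective(G[par][d],Hm,(int(gw*S),int(gh*S)))*{0:.75,1:1.,2:.9}[i]; M=np.maximum(M,o)
    A=A.reshape(gh,S,gw,S).mean((1,3)); M=M.reshape(gh,S,gw,S).mean((1,3))
    K=cv2.dilate((M>.3).astype(np.uint8),np.ones((3,3)))>0
    return A,K,lo
def run(avgs,rots=(0,)):
    for n,avg in avgs.items():
        g=avg.mean(2); table={}
        for par in itertools.product((.5,.62,.75),(.45,.6,.75),(16,26,36),rots):
            R={(w,k):render(n,w,k,par) for w in(56,0,-56) for k in range(8)}
            for dx in np.arange(-2.5,2.6,.5):
                for dy in np.arange(-1.5,1.6,.5):
                    tot=0;bs={}
                    for w in(56,0,-56):
                        sc=[]
                        for k in range(8):
                            A,K,lo=R[(w,k)]
                            if k==0: s0=cv2.warpAffine(g,np.float64([[1,0,-dx-lo[0]],[0,1,-dy-lo[1]]]),(A.shape[1],A.shape[0]),flags=cv2.INTER_LINEAR)
                            a=A[K]-A[K].mean(); s=s0[K]-s0[K].mean(); sc.append(a@s/np.sqrt((a@a)*(s@s)))
                        bs[w]=sc; tot+=max(sc)
                    table[(par,dx,dy)]=(tot,bs)
        for key,(t,bs) in sorted(table.items(),key=lambda kv:-kv[1][0])[:4]:
            print(n,key,round(t,2)); 
            for w in bs: print('   ',w,np.argmax(bs[w]),np.round(bs[w],2))
if __name__=='__main__': run({n:np.load('avg_%s.npy'%n) for n in('scene','top')},(0,1))
E
time python3 dig2.py
```

```text
Traceback (most recent call last):
  File "dig2.py", line 55, in <module>
    if __name__=='__main__': run({n:np.load('avg_%s.npy'%n) for n in('scene','top')},(0,1))
                             ~~~^^^^^^^^^^^^^^^^^^^^^^^^^^^^^^^^^^^^^^^^^^^^^^^^^^^^^^^^^^^
  File "dig2.py", line 40, in run
    R={(w,k):render(n,w,k,par) for w in(56,0,-56) for k in range(8)}
             ~~~~~~^^^^^^^^^^^
  File "dig2.py", line 20, in render
    quads.append(np.float32([proj(n,tw(np.array(p)/1000)) for p in L]))
                             ~~~~^^^^^^^^^^^^^^^^^^^^^^^^
  File "h.py", line 10, in proj
    p,f,R,t=cam(n); c=R@np.array(X)+t; s=c[:2]/c[2]; s=s*(1+p['k1']*(s@s)); return s*f+[p['cx'],p['cy']]
            ~~~^^^
  File "h.py", line 5, in cam
    p=ctrl.camera_params(n); f=210/np.tan(np.radians(p['vertical_fov'])/2)
ValueError: time passes only in moves, steps and waits

real	0m2.924s
user	0m2.256s
sys	0m0.615s
```

```bash
python3 - <<'E'
s=open('h.py').read()
s=s.replace("def cam(n):\n    p=ctrl.camera_params(n);","import functools\n@functools.lru_cache\ndef cam(n):\n    p=ctrl.camera_params(n);")
open('h.py','w').write(s)
E
time python3 dig2.py
```

```text
scene ((0.75, 0.75, 16, 0), np.float64(-0.5), np.float64(-0.5)) 1.72
    56 0 [0.56 0.44 0.49 0.46 0.44 0.45 0.54 0.45]
    0 0 [0.71 0.64 0.64 0.64 0.63 0.63 0.69 0.61]
    -56 6 [0.43 0.35 0.36 0.36 0.39 0.38 0.45 0.36]
scene ((0.62, 0.75, 16, 0), np.float64(-0.5), np.float64(-0.5)) 1.7
    56 0 [0.56 0.45 0.49 0.47 0.45 0.47 0.54 0.45]
    0 0 [0.71 0.66 0.66 0.65 0.64 0.65 0.7  0.63]
    -56 6 [0.43 0.36 0.38 0.37 0.39 0.39 0.44 0.37]
scene ((0.5, 0.75, 16, 0), np.float64(-0.5), np.float64(-0.5)) 1.7
    56 0 [0.54 0.47 0.5  0.48 0.47 0.48 0.54 0.46]
    0 6 [0.71 0.67 0.68 0.67 0.66 0.67 0.71 0.65]
    -56 6 [0.43 0.37 0.39 0.38 0.4  0.39 0.44 0.38]
scene ((0.62, 0.6, 16, 0), np.float64(-0.5), np.float64(-0.5)) 1.7
    56 0 [0.55 0.47 0.51 0.49 0.48 0.49 0.54 0.48]
    0 0 [0.7  0.66 0.67 0.67 0.66 0.66 0.7  0.66]
    -56 6 [0.43 0.38 0.39 0.39 0.4  0.39 0.44 0.39]
top ((0.5, 0.45, 16, 0), np.float64(-0.5), np.float64(-1.5)) 2.35
    56 2 [0.82 0.81 0.82 0.81 0.8  0.8  0.79 0.81]
    0 1 [0.74 0.77 0.74 0.75 0.73 0.74 0.73 0.76]
    -56 1 [0.74 0.76 0.74 0.74 0.74 0.74 0.74 0.75]
top ((0.5, 0.45, 16, 1), np.float64(-0.5), np.float64(-1.5)) 2.34
    56 1 [0.81 0.82 0.81 0.8  0.8  0.8  0.8  0.81]
    0 1 [0.74 0.77 0.74 0.74 0.74 0.74 0.74 0.76]
    -56 1 [0.73 0.76 0.74 0.74 0.74 0.74 0.74 0.75]
top ((0.5, 0.45, 16, 0), np.float64(-0.5), np.float64(-1.0)) 2.33
    56 2 [0.8  0.8  0.81 0.79 0.79 0.78 0.78 0.79]
    0 1 [0.75 0.77 0.75 0.76 0.74 0.75 0.73 0.77]
    -56 1 [0.74 0.75 0.73 0.74 0.74 0.74 0.73 0.75]
top ((0.62, 0.45, 16, 0), np.float64(-0.5), np.float64(-1.5)) 2.33
    56 2 [0.81 0.81 0.82 0.8  0.79 0.79 0.78 0.81]
    0 1 [0.74 0.76 0.73 0.75 0.72 0.73 0.72 0.76]
    -56 1 [0.74 0.75 0.73 0.73 0.74 0.73 0.73 0.75]
real	0m9.015s
user	0m8.331s
sys	0m1.357s
```

```bash
cat > dig3.py <<'E'
from h import *
from dig2 import glyph
import itertools
GL={}
FB=dict(top=(.75,1.,.9),scene=(.75,1.,.9))
def P(n,p): return proj(n,tw(np.array(p)/1000))
def geom(n,w,dx,dy):
    """quads & rib hulls in pixel coords"""
    r=25/np.cos(np.pi/8); q=[]
    for k in(1,0,-1):
        b=[np.pi/8*(2*k-1),np.pi/8*(2*k+1)]
        c=[(15+r*np.sin(t),45+r*np.cos(t)) for t in b]; y0,y1=w+.5,w-16.5
        q.append(np.float32([P(n,p) for p in [(c[1][0],y0,c[1][1]),(c[1][0],y1,c[1][1]),(c[0][0],y1,c[0][1]),(c[0][0],y0,c[0][1])]])+[dx,dy])
    ribs=[]
    for m in(-3,-1,1,3):
        a=m*np.pi/8; u=np.array([np.sin(a),np.cos(a)]); v=np.array([np.cos(a),-np.sin(a)])
        pts=[P(n,(15+rr*u[0]+s*v[0],yy,45+rr*u[1]+s*v[1])) for rr in(20,40) for s in(-1.75,1.75) for yy in(w+.5,w+15.5)]
        ribs.append(np.float32(pts)+[dx,dy])
    return q,ribs
def render(n,w,num,par,dx,dy,S=6):
    hf,wf,th=par; q,ribs=geom(n,w,dx,dy)
    al=np.concatenate(q); lo=np.floor(al.min(0)).astype(int)-2; hi=np.ceil(al.max(0)).astype(int)+2; gw,gh=map(int,hi-lo)
    A=np.full((gh*S,gw*S),0.15,np.float32); F=np.full(A.shape,-1,np.int8)
    if par not in GL: GL[par]=[glyph(j,hf,wf,th) for j in range(8)]
    for i in range(3):
        Pp=np.float32((q[i]-lo+.5)*S)
        e1,e2=Pp[1]-Pp[0],Pp[2]-Pp[1]
        if e1[0]*e2[1]-e1[1]*e2[0]<=0: continue
        Hm=cv2.getPerspectiveTransform(np.float32([(0,0),(170,0),(170,207),(0,207)]),Pp)
        o=cv2.warpPerspective(np.ones((207,170),np.float32),Hm,(gw*S,gh*S))>.5
        A[o]=cv2.warpPerspective(GL[par][(num+i-1)%8],Hm,(gw*S,gh*S),borderMode=cv2.BORDER_REPLICATE)[o]; F[o]=i
    for rb in ribs:
        h=cv2.convexHull(np.int32((rb-lo+.5)*S)); m=np.zeros(A.shape,np.uint8); cv2.fillPoly(m,[h],1); A[m>0]=.12; F[m>0]=-1
    bm=lambda X:X.reshape(gh,S,gw,S).mean((1,3))
    return bm(A),[bm((F==i).astype(np.float32)) for i in range(3)],lo,(gw,gh)
def fit(g,n,w,num,par,dx,dy):
    """LSQ with per-face gain: pix = sum_f a_f*Af + b ; residual rms"""
    A,Fs,lo,(gw,gh)=render(n,w,num,par,dx,dy)
    s=g[lo[1]:lo[1]+gh,lo[0]:lo[0]+gw]
    K=cv2.dilate((sum(Fs)>.2).astype(np.uint8),np.ones((3,3)))>0
    cols=[np.ones(K.sum())]+[(A*(f>.02)*1.0)[K]*0+ (A*0+0)[K] for f in []]
    X=np.stack([ (f*A/np.maximum(sum(Fs),1e-3)*1.0)[K] if 0 else (A*(np.argmax(Fs,0)==i)*(sum(Fs)>.02))[K] for i,f in enumerate(Fs)]+[np.ones(K.sum())],1)
    y=s[K]; co,*_=np.linalg.lstsq(X,y,rcond=None)
    return 1-((y-X@co)**2).sum()/((y-y.mean())**2).sum()
def run(avgs,step=.5,top=3):
    for n,avg in avgs.items():
        g=avg.mean(2); res=[]
        # stage 1 offset with generic par
        pars=list(itertools.product((.5,.65,.8),(.45,.65),(18,34)))
        offs=[]
        for dx in np.arange(-3,2.1,step):
            for dy in np.arange(-3,2.1,step):
                offs.append((np.sum([max(fit(g,n,w,k,(.65,.55,26),dx,dy) for k in range(8)) for w in(56,0,-56)]),dx,dy))
        offs.sort(reverse=True); print(n,[tuple(np.round(o,2)) for o in offs[:4]])
        acc={}
        for _,dx,dy in offs[:6]:
            for par in pars:
                bs={w:[fit(g,n,w,k,par,dx,dy) for k in range(8)] for w in(56,0,-56)}
                res.append((sum(max(b) for b in bs.values()),par,dx,dy,bs))
        res.sort(key=lambda r:-r[0])
        for r in res[:top]:
            print(n,round(r[0],2),r[1],r[2],r[3])
            for w in r[4]: print('   ',w,int(np.argmax(r[4][w])),np.round(r[4][w],2))
if __name__=='__main__':
    for n in('top','scene'):
        c=cam(n); print(n,(-c[2].T@c[3]).round(3),tw([0,0,0]).round(3))
    run({n:np.load('avg_%s.npy'%n) for n in('scene','top')})
E
time python3 dig3.py
```

```text
top [0.364 0.003 1.54 ] [0.49  0.025 0.   ]
scene [-0.339  0.575  0.587] [0.49  0.025 0.   ]
scene [(np.float64(1.31), np.float64(-0.5), np.float64(-0.5)), (np.float64(1.26), np.float64(-0.5), np.float64(0.0)), (np.float64(1.26), np.float64(-1.0), np.float64(-0.5)), (np.float64(1.19), np.float64(-1.0), np.float64(0.0))]
scene 1.4 (0.8, 0.65, 18) -0.5 0.0
    56 2 [0.45 0.43 0.47 0.4  0.4  0.41 0.44 0.44]
    0 1 [0.47 0.5  0.43 0.44 0.43 0.46 0.46 0.46]
    -56 5 [0.38 0.43 0.41 0.38 0.43 0.43 0.38 0.42]
scene 1.37 (0.8, 0.45, 18) -0.5 0.0
    56 2 [0.43 0.44 0.44 0.4  0.4  0.43 0.44 0.43]
    0 1 [0.46 0.49 0.44 0.43 0.44 0.46 0.45 0.46]
    -56 7 [0.39 0.42 0.41 0.4  0.41 0.43 0.4  0.43]
scene 1.32 (0.5, 0.65, 18) -0.5 -0.5
    56 6 [0.4  0.39 0.4  0.39 0.36 0.36 0.41 0.39]
    0 6 [0.49 0.5  0.5  0.49 0.48 0.47 0.52 0.49]
    -56 1 [0.34 0.39 0.35 0.33 0.37 0.38 0.36 0.38]
top [(np.float64(1.98), np.float64(-0.5), np.float64(-1.5)), (np.float64(1.98), np.float64(-0.5), np.float64(-1.0)), (np.float64(1.94), np.float64(-0.5), np.float64(-0.5)), (np.float64(1.89), np.float64(-0.5), np.float64(-2.0))]
top 2.1 (0.5, 0.45, 18) -0.5 -1.0
    56 2 [0.7  0.7  0.7  0.69 0.69 0.68 0.69 0.69]
    0 1 [0.71 0.74 0.71 0.71 0.71 0.7  0.7  0.72]
    -56 1 [0.64 0.66 0.64 0.64 0.64 0.64 0.64 0.64]
top 2.09 (0.5, 0.45, 18) -0.5 -1.5
    56 2 [0.69 0.69 0.69 0.68 0.68 0.67 0.67 0.68]
    0 1 [0.69 0.72 0.7  0.7  0.69 0.69 0.68 0.71]
    -56 1 [0.66 0.67 0.66 0.66 0.67 0.66 0.66 0.66]
top 2.09 (0.8, 0.45, 18) -0.5 -1.0
    56 2 [0.7  0.7  0.71 0.68 0.68 0.65 0.67 0.68]
    0 1 [0.68 0.74 0.68 0.69 0.68 0.67 0.65 0.7 ]
    -56 1 [0.63 0.64 0.62 0.61 0.62 0.62 0.62 0.62]
real	0m14.373s
user	0m14.691s
sys	0m0.317s
```

```bash
cat >> h.py <<'E'
def axes(phi):
    return np.array([[0,0,-1],[np.cos(phi),np.sin(phi),0],[np.sin(phi),-np.cos(phi),0]])
def phi_of(rv):
    y=Ro.from_rotvec(rv).as_matrix()[:,1]; return np.arctan2(y[1],y[0])
def plan(start,wps):
    """start (x,y,z,phi); wps [(x,y,z,phi,rows)] -> rows"""
    p=np.array(start[:3],float);ph=start[3]; rows=[]
    for x,y,z,f,n in wps:
        for i in range(n):
            k=n-i; d=(np.array([x,y,z])-p)/k; df=(f-ph)/k
            t=np.round(axes(ph)@d*100,2); a=round(-df,3)
            rows.append([*t.tolist(),a,0,0]); p=p+axes(ph).T@t/100; ph-=a
    print(len(rows),'rows'); 
    for i in range(0,len(rows),12): print([v if v else 0 for r in rows[i:i+12] for v in r])
    return rows
def cur():
    s=st(); return (*s['position'],phi_of(s['tool_rot']))
E
python3 - <<'E'
from h import *
a=pix2plane('top',np.array((117,430))/8.+[225,160],0.063);b=pix2plane('top',np.array((456,458))/8.+[225,160],0.063)
print(a.round(4),b.round(4),((a+b)/2).round(4),np.linalg.norm(a-b),np.arctan2(*(a-b)[:2]))
# scene: ends in 6x crop(205,185): cap end (262,268), white end (548,185)
a2=pix2plane('scene',np.array((264,266))/6.+[205,185],0.063);b2=pix2plane('scene',np.array((547,188))/6.+[205,185],0.063)
print(a2.round(4),b2.round(4),((a2+b2)/2).round(4),np.linalg.norm(a2-b2),np.arctan2(*(a2-b2)[:2]))
for p in((135,178),(180,173),(186,238),(140,241)): print(pix2plane('top',p,.011).round(3))
c=cur(); print(c)
E
```

```text
[0.4418 0.1102 0.063 ] [ 0.4285 -0.0217  0.063 ] [0.4351 0.0443 0.063 ] 0.13249269763412724 0.10089761554031508
[0.4362 0.1138 0.063 ] [ 0.4213 -0.0208  0.063 ] [0.4288 0.0465 0.063 ] 0.13543801094275523 0.11040486187321798
[0.567 0.452 0.011]
[0.581 0.306 0.011]
[0.37  0.288 0.011]
[0.363 0.436 0.011]
t 2.0 p [0.2007 0.6183 0.2226] rv [ 0.246  1.557 -0.246] F [-0.5 -0.3  0.3] g 0.998
(np.float64(0.2006674226430037), np.float64(0.618287814003472), np.float64(0.2226144835845097), np.float64(1.2570292398409584))
```

```bash
python3 - <<'E'
from h import *
c=(0.2007,0.6183,0.2226,1.257)
plan(c,[(0.39,0.2,0.17,0.18,9),(0.432,0.0455,0.13,-0.105,3)])
plan((0.432,0.0455,0.13,-0.105),[(0.432,0.0455,0.058,-0.105,3)])
E
```

```text
12 rows
[0.58, -3.77, 3.44, 0.12, 0, 0, 0.58, -3.33, 3.86, 0.12, 0, 0, 0.59, -2.85, 4.23, 0.12, 0, 0, 0.58, -2.32, 4.54, 0.119, 0, 0, 0.59, -1.76, 4.79, 0.12, 0, 0, 0.59, -1.18, 4.96, 0.119, 0, 0, 0.58, -0.58, 5.07, 0.12, 0, 0, 0.59, 0.03, 5.1, 0.119, 0, 0, 0.58, 0.64, 5.07, 0.12, 0, 0, 1.33, 0.45, 5.32, 0.095, 0, 0, 1.34, 0.96, 5.25, 0.095, 0, 0, 1.33, 1.45, 5.13, 0.095, 0, 0]
3 rows
[2.4, 0, 0, 0, 0, 0, 2.4, 0, 0, 0, 0, 0, 2.4, 0, 0, 0, 0, 0]
```

Request:
{"method": "step_arm", "body": {
  "increments": [0.58,-3.77,3.44,0.12,0,0,0.58,-3.33,3.86,0.12,0,0,0.59,-2.85,4.23,0.12,0,0,0.58,-2.32,4.54,0.119,0,0,0.59,-1.76,4.79,0.12,0,0,0.59,-1.18,4.96,0.119,0,0,0.58,-0.58,5.07,0.12,0,0,0.59,0.03,5.1,0.119,0,0,0.58,0.64,5.07,0.12,0,0,1.33,0.45,5.32,0.095,0,0,1.34,0.96,5.25,0.095,0,0,1.33,1.45,5.13,0.095,0,0],
  "fingers": 40
}}

```text
time: 3.5
position: [0.4325, 0.044, 0.13]
tool_rot: [1.29, 1.156, -1.287]
ft_force: [0.9, 0.4, 0.1]
grip_width: 0.402
```

Request:
{"method": "step_arm", "body": {
  "increments": [2.4,0,0,0,0,0,2.4,0,0,0,0,0,2.3,0,0,0,0,0]
}}

```text
time: 3.88
position: [0.4322, 0.0454, 0.0585]
tool_rot: [1.287, 1.157, -1.286]
ft_force: [0.3, 0.4, -0.1]
grip_width: 0.404
```

Request:
{"method": "step_arm", "body": {
  "increments": [0.1,0,0,0,0,0,0,0,0,0,0,0,0,0,0,0,0,0,0,0,0,0,0,0],
  "fingers": 0,
  "force": 12
}}

```text
time: 4.38
position: [0.433, 0.0458, 0.059]
tool_rot: [1.288, 1.157, -1.284]
ft_force: [-1.0, 0.3, 3.0]
grip_width: 0.174
```

```bash
python3 - <<'E'
from h import *
st();save('scene','s1.png',(190,150,350,270),4)
E
```

```text
t 4.38 p [0.433  0.0458 0.059 ] rv [ 1.288  1.157 -1.284] F [-1.   0.3  3. ] g 0.174
```

View pics/s1.png

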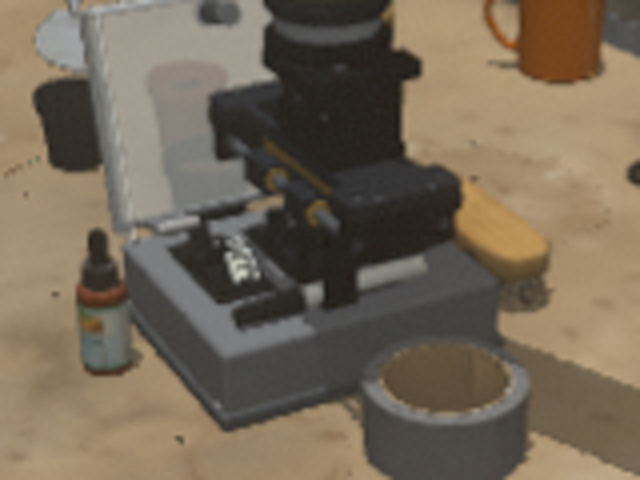

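```bash
python3 - <<'E'
from h import *
plan((0.433,0.0458,0.059,-0.105),[(0.433,0.0458,0.145,-0.105,2),(0.469,0.374,0.10,1.65,11),(0.469,0.374,0.0155,1.65,3)])
E
```

```text
16 rows
[-4.3, 0, 0, 0, 0, 0, -4.3, 0, 0, 0, 0, 0, 0.41, 0.01, -3.0, -0.16, 0, 0, 0.41, 0.49, -2.96, -0.16, 0, 0, 0.41, 0.96, -2.85, -0.159, 0, 0, 0.41, 1.39, -2.66, -0.159, 0, 0, 0.41, 1.8, -2.4, -0.16, 0, 0, 0.41, 2.16, -2.09, -0.159, 0, 0, 0.41, 2.46, -1.72, -0.16, 0, 0, 0.41, 2.7, -1.3, -0.159, 0, 0, 0.41, 2.88, -0.86, -0.16, 0, 0, 0.41, 2.97, -0.39, -0.159, 0, 0]
[0.4, 3.0, 0.09, -0.16, 0, 0, 2.82, 0, 0, 0, 0, 0, 2.82, 0, 0, 0, 0, 0, 2.81, 0, 0, 0, 0, 0]
```

Request:
{"method": "step_arm", "body": {
  "increments": [-4.3,0,0,0,0,0,-4.3,0,0,0,0,0,0.41,0.01,-3.0,-0.16,0,0,0.41,0.49,-2.96,-0.16,0,0,0.41,0.96,-2.85,-0.159,0,0,0.41,1.39,-2.66,-0.159,0,0,0.41,1.8,-2.4,-0.16,0,0,0.41,2.16,-2.09,-0.159,0,0,0.41,2.46,-1.72,-0.16,0,0,0.41,2.7,-1.3,-0.159,0,0,0.41,2.88,-0.86,-0.16,0,0,0.41,2.97,-0.39,-0.159,0,0]
}}

```text
time: 5.92
position: [0.4646, 0.3449, 0.1028]
tool_rot: [0.059, 1.57, -0.059]
ft_force: [0.2, -0.4, -1.2]
grip_width: 0.174
```

Request:
{"method": "step_arm", "body": {
  "increments": [0.4,3.0,0.09,-0.16,0,0,2.82,0,0,0,0,0,2.82,0,0,0,0,0,1.5,0,0,0,0,0]
}}

```text
time: 6.42
position: [0.4671, 0.3731, 0.0259]
tool_rot: [-0.064, 1.572, 0.061]
ft_force: [-1.0, 0.3, -0.3]
grip_width: 0.171
```

```bash
python3 - <<'E'
from h import *
st();save('scene','s2.png',(80,180,280,330),4)
E
```

```text
t 6.42 p [0.4671 0.3731 0.0259] rv [-0.064  1.572  0.061] F [-1.   0.3 -0.3] g 0.171
```

View pics/s2.png

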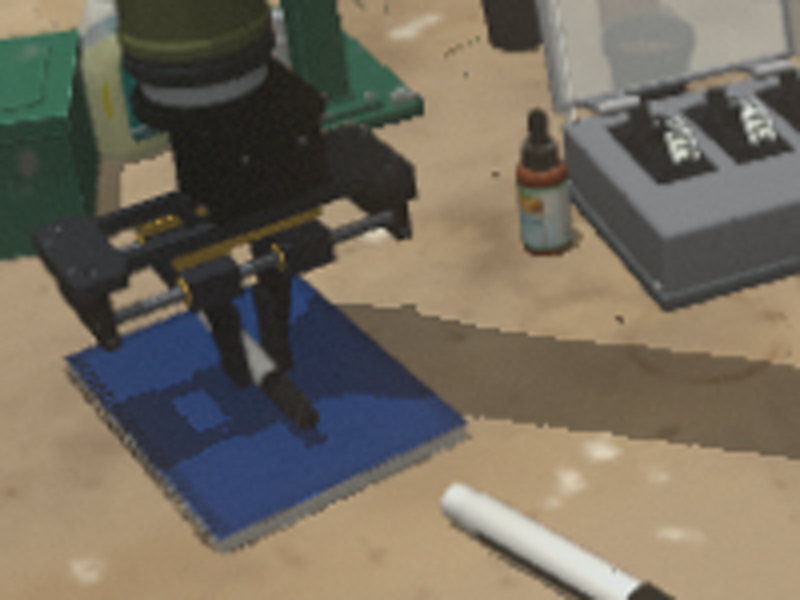

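Request:
{"method": "step_arm", "body": {
  "increments": [0.95,0,0,0,0,0,0.1,0,0,0,0,0]
}}

```text
time: 6.72
position: [0.4682, 0.3738, 0.0172]
tool_rot: [-0.062, 1.57, 0.062]
ft_force: [0.4, -0.2, 0.5]
grip_width: 0.176
```

Request:
{"method": "step_arm", "body": {
  "increments": [0,0,0,0,0,0,0,0,0,0,0,0,0,0,0,0,0,0],
  "fingers": 45
}}

```text
time: 7.1
position: [0.4682, 0.3739, 0.0176]
tool_rot: [-0.062, 1.569, 0.063]
ft_force: [-0.2, -0.2, -0.7]
grip_width: 0.408
```

```bash
sed -i 's/^T0=.*/T0=np.array([0.4905,0.0255]);YAW=-0.115/' h.py; cat >> h.py <<'E'
PH=np.pi/2+YAW
def wl(w,rx,z,dy=0.003):
    p=tw([0.015+rx,w+0.0085+dy,z]); return (*p,PH)
E
python3 - <<'E'
from h import *
a=wl(.056,-.0295,.13); print(np.round(a,4))
plan((0.4682,0.3739,0.0176,1.65),[(0.468,0.374,0.13,1.65,3),(*a,8),(*wl(.056,-.0295,.0755),2)])
plan(wl(.056,-.0295,.0755),[(*wl(.056,-.0005,.0755),4),(*wl(.056,-.0005,.1),1)])
print(wl(.056,-.0005,.0755))
E
```

```text
[0.4838 0.0942 0.13   1.4558]
13 rows
[-3.75, 0, -0.01, 0, 0, 0, -3.75, 0.01, 0, 0, 0, 0, -3.74, 0, -0.01, 0, 0, 0, 0, -3.5, -0.08, 0.024, 0, 0, 0, -3.5, 0, 0.024, 0, 0, 0, -3.5, 0.09, 0.024, 0, 0, 0, -3.5, 0.17, 0.024, 0, 0, 0, -3.49, 0.26, 0.025, 0, 0, 0, -3.49, 0.35, 0.024, 0, 0, 0, -3.48, 0.43, 0.025, 0, 0, 0, -3.46, 0.51, 0.024, 0, 0, 2.73, 0, 0, 0, 0, 0]
[2.72, 0, 0, 0, 0, 0]
5 rows
[0, 0, 0.72, 0, 0, 0, 0, 0, 0.73, 0, 0, 0, 0, 0, 0.72, 0, 0, 0, 0, 0, 0.73, 0, 0, 0, -2.45, 0, 0, 0, 0, 0]
(np.float64(0.5126496258391284), np.float64(0.09089032095950145), np.float64(0.0755), 1.4557963267948966)
```

Request:
{"method": "step_arm", "body": {
  "increments": [-3.75,0,0,0,0,0,-3.75,0,0,0,0,0,-3.75,0,0,0,0,0]
}}

```text
time: 7.48
position: [0.468, 0.3736, 0.131]
tool_rot: [-0.062, 1.57, 0.062]
ft_force: [0.2, 0.7, 0.1]
grip_width: 0.452
```

Request:
{"method": "step_arm", "body": {
  "increments": [0,-3.5,-0.08,0.024,0,0,0,-3.5,0,0.024,0,0,0,-3.5,0.09,0.024,0,0,0,-3.5,0.17,0.024,0,0,0,-3.49,0.26,0.025,0,0,0,-3.49,0.35,0.024,0,0,0,-3.48,0.43,0.025,0,0,0,-3.46,0.51,0.024,0,0,1.5,0,0,0,0,0],
  "fingers": 0,
  "force": 20
}}

```text
time: 8.6
position: [0.4852, 0.0901, 0.1154]
tool_rot: [0.096, 1.566, -0.094]
ft_force: [-0.3, 0.5, -0.0]
grip_width: 0.006
```

```bash
python3 - <<'E'
from h import *
print(cur());save('scene','s3.png',(150,120,350,270),4);save('top','t3.png',(130,140,330,270),4)
E
```

```text
t 8.6 p [0.4852 0.0901 0.1154] rv [ 0.096  1.566 -0.094] F [-0.3  0.5 -0. ] g 0.006
(np.float64(0.48519159269516426), np.float64(0.09008556623020152), np.float64(0.11544933819822578), np.float64(1.4497036706139057))
```

View pics/s3.png

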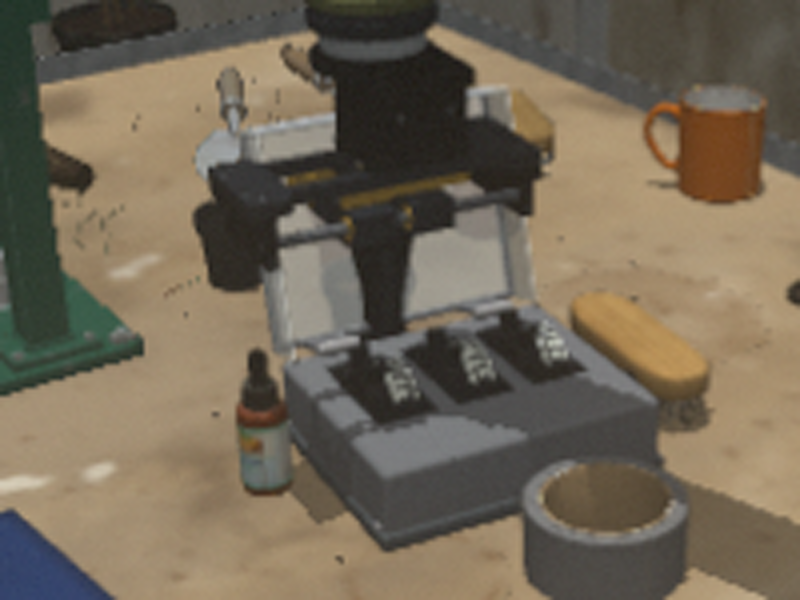

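View pics/t3.png

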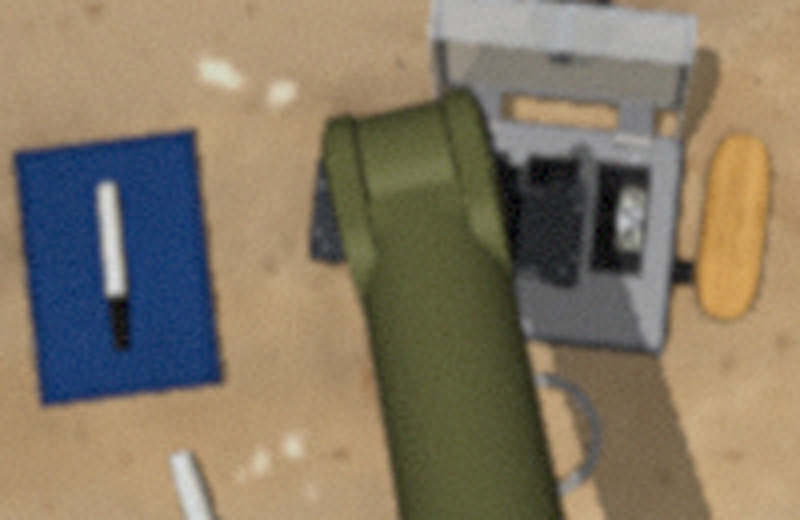

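Request:
{"method": "step_arm", "body": {
  "increments": [2.0,0,0,0,0,0,1.9,0,0,0,0,0,0.05,0,0,0,0,0]
}}

```text
time: 9.07
position: [0.4824, 0.0947, 0.0737]
tool_rot: [0.088, 1.572, -0.09]
ft_force: [0.3, 0.6, 0.5]
grip_width: -0.001
```

Request:
{"method": "step_arm", "body": {
  "increments": [-0.1,0,0.7,0,0,0,0,0,0.75,0,0,0,0,0,0.75,0,0,0]
}}

```text
time: 9.45
position: [0.5075, 0.0916, 0.077]
tool_rot: [0.09, 1.566, -0.089]
ft_force: [2.1, -0.1, 1.9]
grip_width: 0.008
```

Request:
{"method": "step_arm", "body": {
  "increments": [0,0,0.7,0,0,0,0,0,0,0,0,0]
}}

```text
time: 9.7
position: [0.5132, 0.0905, 0.0761]
tool_rot: [0.09, 1.569, -0.091]
ft_force: [-0.8, 0.4, 1.0]
grip_width: 0.002
```

Request:
{"method": "step_arm", "body": {
  "increments": [-2.5,0,0,0,0,0,0,0,-1.5,0,0,0,0,0,-1.4,0,0,0]
}}

```text
time: 10.07
position: [0.4823, 0.094, 0.1004]
tool_rot: [0.09, 1.57, -0.09]
ft_force: [0.4, -0.0, -0.3]
grip_width: 0.007
```

```bash
python3 - <<'E'
from h import *
st()
a=np.mean([ctrl.get_image('scene').astype(float) for _ in range(4)],0); np.save('avg_scene1.npy',a)
for i,n in enumerate(('avg_scene','avg_scene1')):
    a=np.load(n+'.npy')[195:240,225:305][:,:,::-1].clip(0,255).astype(np.uint8)
    cv2.imwrite('pics/c%d.png'%i,cv2.resize(a,(800,450),interpolation=2))
E
```

```text
t 10.07 p [0.4823 0.094  0.1004] rv [ 0.09  1.57 -0.09] F [ 0.4 -0.  -0.3] g 0.007
```

View pics/c1.png

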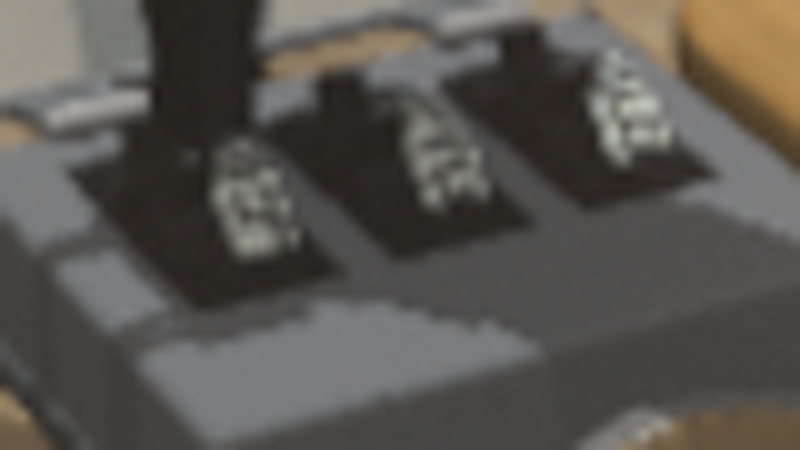

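```bash
python3 - <<'E'
import numpy as np,cv2
T=[]
for n in('avg_scene','avg_scene1'):
    a=np.load(n+'.npy')[205:224,242:258][:,:,::-1]; a=(a*(200/np.percentile(a,99))).clip(0,255).astype(np.uint8)
    T.append(cv2.resize(a,None,fx=22,fy=22,interpolation=cv2.INTER_NEAREST))
    b=np.load(n+'.npy')[199:218,261:277][:,:,::-1]; b=(b*(200/np.percentile(b,99))).clip(0,255).astype(np.uint8)
cv2.imwrite('pics/cmp.png',np.hstack(T))
E
```

```text
(no output)
```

View pics/cmp.png

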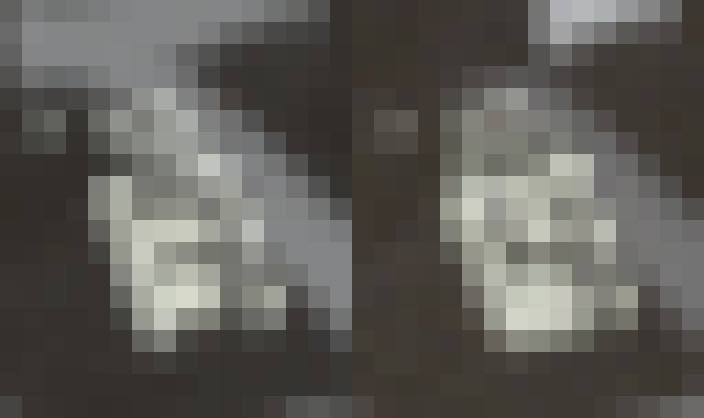

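Request:
{"method": "step_arm", "body": {
  "increments": [1.2,0,0,0,0,0,1.25,0,0,0,0,0,0,0,0.7,0,0,0,0,0,0.75,0,0,0,0,0,0.75,0,0,0,0,0,0.7,0,0,0,0,0,0,0,0,0]
}}

```text
time: 11.15
position: [0.5133, 0.0906, 0.0767]
tool_rot: [0.09, 1.568, -0.09]
ft_force: [-0.1, 0.8, 0.3]
grip_width: 0.006
```

```bash
python3 - <<'E'
from h import *
print(cur())
z=wl(-.056,.0300,.105); print(np.round(z,4))
plan((*wl(.056,-.0005,.0755)[:3],PH),[(*wl(.056,-.0005,.125),2),(*wl(-.056,.0285,.125),4),(*wl(-.056,.0285,.0755),3)])
E
```

```text
t 11.15 p [0.5133 0.0906 0.0767] rv [ 0.09   1.568 -0.09 ] F [-0.1  0.8  0.3] g 0.006
(np.float64(0.5133237311509407), np.float64(0.09062267580915206), np.float64(0.07671559277246673), np.float64(1.4556486557989383))
[ 0.5301 -0.0239  0.105   1.4558]
9 rows
[-2.48, 0, 0, 0, 0, 0, -2.47, 0, 0, 0, 0, 0, 0, -2.8, 0.72, 0, 0, 0, 0, -2.8, 0.73, 0, 0, 0, 0, -2.8, 0.73, 0, 0, 0, 0, -2.8, 0.72, 0, 0, 0, 1.65, 0, 0, 0, 0, 0, 1.65, 0, 0, 0, 0, 0, 1.65, 0, 0, 0, 0, 0]
```

Request:
{"method": "step_arm", "body": {
  "increments": [-2.5,0,0,0,0,0,-2.5,0,0,0,0,0,0,-2.8,0.76,0,0,0,0,-2.8,0.76,0,0,0,0,-2.8,0.76,0,0,0,0,-2.8,0.77,0,0,0,0,0,0,0,0,0]
}}

```text
time: 12.02
position: [0.5304, -0.0269, 0.1268]
tool_rot: [0.093, 1.568, -0.094]
ft_force: [0.1, 0.0, -0.3]
grip_width: 0.006
```

```bash
python3 - <<'E'
from h import *
st()
a=np.mean([ctrl.get_image('scene').astype(float) for _ in range(4)],0); np.save('avg_scene2.npy',a)
b=ctrl.get_image('top')[130:240,200:340,::-1]
a=a[130:240,190:340][:,:,::-1].clip(0,255).astype(np.uint8)
cv2.imwrite('pics/c2.png',cv2.resize(a,None,fx=5,fy=5,interpolation=2))
cv2.imwrite('pics/c2t.png',cv2.resize(b,None,fx=5,fy=5,interpolation=2))
T=[]
for n in('avg_scene','avg_scene1','avg_scene2'):
    a=np.load(n+'.npy')[205:224,242:258][:,:,::-1]; a=(a*(200/np.percentile(a,99))).clip(0,255).astype(np.uint8)
    T.append(cv2.resize(a,None,fx=16,fy=16,interpolation=cv2.INTER_NEAREST))
cv2.imwrite('pics/cmp2.png',np.hstack(T))
E
```

```text
t 12.03 p [ 0.5304 -0.0269  0.1268] rv [ 0.093  1.568 -0.094] F [ 0.1  0.  -0.3] g 0.006
```

View pics/c2.png

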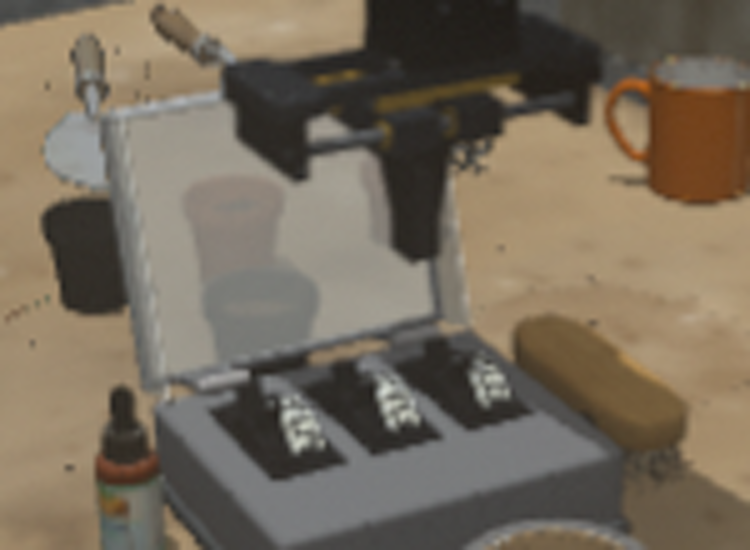

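View pics/cmp2.png

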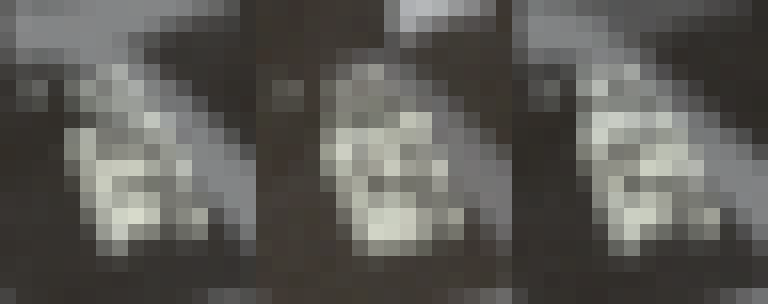

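View pics/c2t.png

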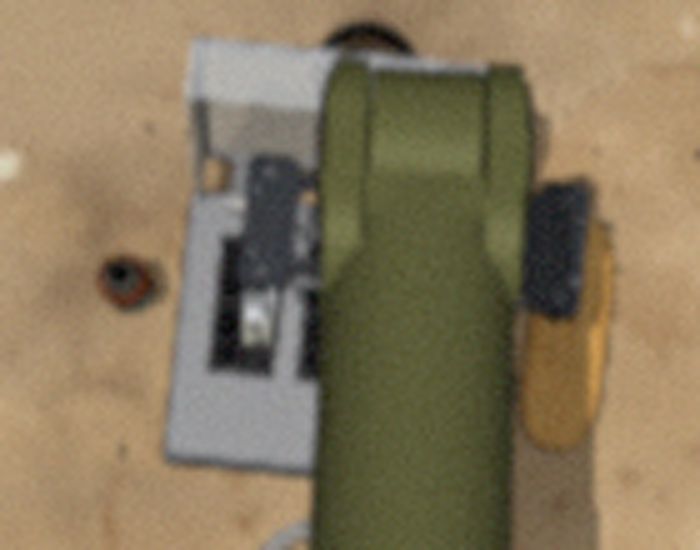

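Request:
{"method": "step_arm", "body": {
  "increments": [1.9,0,0,0,0,0,1.9,0,0,0,0,0,1.2,0,0,0,0,0,0,0,0,0,0,0]
}}

```text
time: 12.78
position: [0.5294, -0.0236, 0.0758]
tool_rot: [0.089, 1.571, -0.09]
ft_force: [0.3, 0.3, -0.1]
grip_width: 0.008
```

Settled where planned. Stroke toward the robot.

Request:
{"method": "step_arm", "body": {
  "increments": [0,0,-0.75,0,0,0,0,0,-0.75,0,0,0,0,0,-0.75,0,0,0,0,0,-0.75,0,0,0,0,0,0,0,0,0]
}}

```text
time: 13.4
position: [0.4991, -0.0205, 0.0763]
tool_rot: [0.09, 1.57, -0.09]
ft_force: [0.1, 0.7, 0.2]
grip_width: 0.002
```

Request:
{"method": "step_arm", "body": {
  "increments": [-2.5,0,0,0,0,0,0,0,1.5,0,0,0,0,0,1.5,0,0,0]
}}

```text
time: 13.78
position: [0.5309, -0.024, 0.1011]
tool_rot: [0.09, 1.569, -0.09]
ft_force: [0.2, 0.2, -0.2]
grip_width: 0.006
```

```bash
python3 - <<'E'
from h import *
st()
a=np.mean([ctrl.get_image('scene').astype(float) for _ in range(4)],0); np.save('avg_scene3.npy',a)
T=[]
for n in('avg_scene','avg_scene2','avg_scene3'):
    a=np.load(n+'.npy')[196:215,279:296][:,:,::-1]; a=(a*(200/np.percentile(a,99))).clip(0,255).astype(np.uint8)
    T.append(cv2.resize(a,None,fx=15,fy=15,interpolation=cv2.INTER_NEAREST))
cv2.imwrite('pics/cmp3.png',np.hstack(T))
E
```

```text
t 13.78 p [ 0.5309 -0.024   0.1011] rv [ 0.09   1.569 -0.09 ] F [ 0.2  0.2 -0.2] g 0.006
```

View pics/cmp3.png

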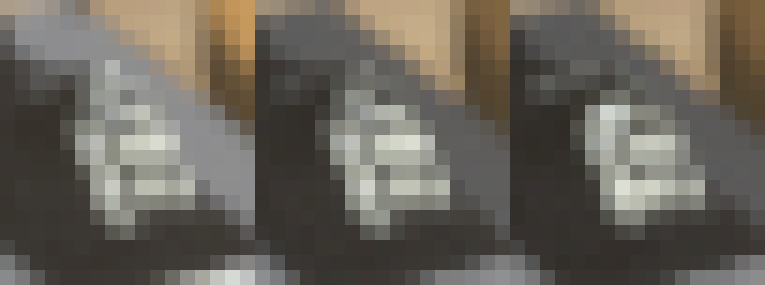

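Request:
{"method": "step_arm", "body": {
  "increments": [1.25,0,0,0,0,0,1.25,0,0,0,0,0,0,0,-0.75,0,0,0,0,0,-0.75,0,0,0,0,0,-0.75,0,0,0,0,0,-0.75,0,0,0,0,0,0,0,0,0]
}}

```text
time: 14.85
position: [0.4994, -0.0204, 0.0766]
tool_rot: [0.091, 1.57, -0.089]
ft_force: [-1.5, -0.6, 0.0]
grip_width: 0.005
```

Request:
{"method": "step_arm", "body": {
  "increments": [-3,0,0,0,0,0,-4,0,-2,0,0,0,-3,0,-4,0,0,0,0,0,-2,0,0,0]
}}

```text
time: 15.35
position: [0.421, -0.0112, 0.1789]
tool_rot: [0.091, 1.565, -0.088]
ft_force: [0.4, -0.6, 0.0]
grip_width: 0.008
```

```bash
python3 - <<'E'
from h import *
st()
a=np.mean([ctrl.get_image('scene').astype(float) for _ in range(6)],0); np.save('avg_scene4.npy',a)
T=[]
for r in((205,224,242,258),(199,218,260,277),(196,215,279,296)):
    a=np.load('avg_scene4.npy')[r[0]:r[1],r[2]:r[3]][:,:,::-1]; a=(a*(200/np.percentile(a,99))).clip(0,255).astype(np.uint8)
    T.append(cv2.resize(a,None,fx=15,fy=15,interpolation=cv2.INTER_NEAREST))
cv2.imwrite('pics/cmp4.png',np.hstack(T))
a=np.load('avg_scene4.npy')[110:240,190:340][:,:,::-1].clip(0,255).astype(np.uint8)
cv2.imwrite('pics/c4.png',cv2.resize(a,None,fx=4,fy=4,interpolation=2))
for n in('cover_edge','cover_hinge','cover','rivet_pin','pin_top'): 
    try: spot('scene',n)
    except Exception as e: print(e)
st()
E
```

```text
t 15.35 p [ 0.421  -0.0112  0.1789] rv [ 0.091  1.565 -0.088] F [ 0.4 -0.6  0. ] g 0.008
scene cover_edge 0.86 [0.6421 0.0049 0.1992] [241. 146.]
scene cover_hinge 0.83 [0.5661 0.016  0.0554] [254. 202.]
it knows: cover_edge, cover_hinge, dropper, marker, marker_mid, notebook, pin_top, pot, potbrush, timer, wheel_left_axis, wheel_mid_axis, wheel_mid_mark, wheel_right_axis
it knows: cover_edge, cover_hinge, dropper, marker, marker_mid, notebook, pin_top, pot, potbrush, timer, wheel_left_axis, wheel_mid_axis, wheel_mid_mark, wheel_right_axis
t 15.8 p [ 0.4212 -0.0117  0.1762] rv [ 0.09   1.57  -0.091] F [-0.3 -0.3 -0.2] g 0.009
```

View pics/cmp4.png

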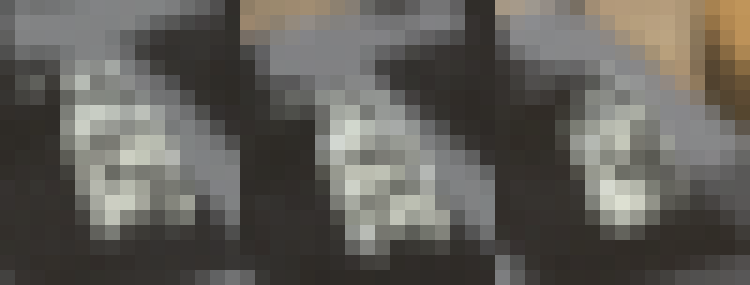

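View pics/c4.png

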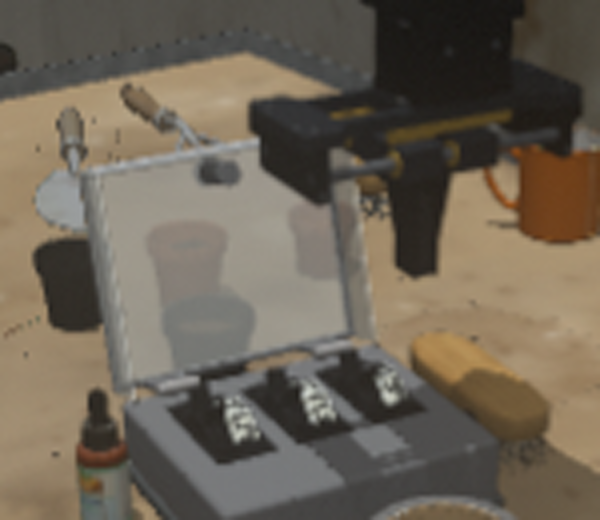

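Request:
{"method": "step_arm", "body": {
  "increments": [-3.2,1.5,2,0,0,0,-3.2,1.5,2,0,0,0,0,1.5,5,0,0,0,0,1.5,5,0,0,0,0,1.5,5,0,0,0,0,1.5,5,0,0,0,0,0,0,0,0,0]
}}

```text
time: 16.68
position: [0.6716, 0.0518, 0.2359]
tool_rot: [0.086, 1.574, -0.092]
ft_force: [-0.4, 0.7, -0.4]
grip_width: 0.008
```

```bash
python3 - <<'E'
from h import *
c=cur(); p=np.array(c[:2])-T0; cy,sy=np.cos(YAW),np.sin(YAW)
print('timer',np.round([cy*p[0]+sy*p[1],-sy*p[0]+cy*p[1],c[2]],4))
save('scene','s5.png',(150,60,350,270),3)
# arc
s=125;th=np.linspace(1.57,0,15); X=77-s*np.cos(th)+35*np.sin(th)+9.5; Z=60+s*np.sin(th)+35*np.cos(th)
print(np.round(X,1),np.round(Z,1)); d=np.stack([-np.diff(Z)/10,np.zeros(14),np.diff(X)/10],1).round(2)
print([v for r in d for v in (*r.tolist(),0,0,0)])
E
```

```text
t 16.68 p [0.6716 0.0518 0.2359] rv [ 0.086  1.574 -0.092] F [-0.4  0.7 -0.4] g 0.008
timer [0.1769 0.0469 0.2359]
[121.4 107.2  92.7  78.2  63.7  49.6  35.9  22.8  10.6  -0.7 -11.  -19.9
 -27.6 -33.8 -38.5] [185.  188.1 189.7 189.5 187.8 184.4 179.5 173.1 165.3 156.1 145.7 134.3
 121.9 108.8  95. ]
[-0.31, 0.0, -1.42, 0, 0, 0, -0.15, 0.0, -1.45, 0, 0, 0, 0.01, 0.0, -1.45, 0, 0, 0, 0.17, 0.0, -1.44, 0, 0, 0, 0.34, 0.0, -1.42, 0, 0, 0, 0.49, 0.0, -1.37, 0, 0, 0, 0.64, 0.0, -1.31, 0, 0, 0, 0.78, 0.0, -1.23, 0, 0, 0, 0.92, 0.0, -1.13, 0, 0, 0, 1.04, 0.0, -1.02, 0, 0, 0, 1.14, 0.0, -0.9, 0, 0, 0, 1.24, 0.0, -0.76, 0, 0, 0, 1.32, 0.0, -0.62, 0, 0, 0, 1.38, 0.0, -0.47, 0, 0, 0]
```

View pics/s5.png

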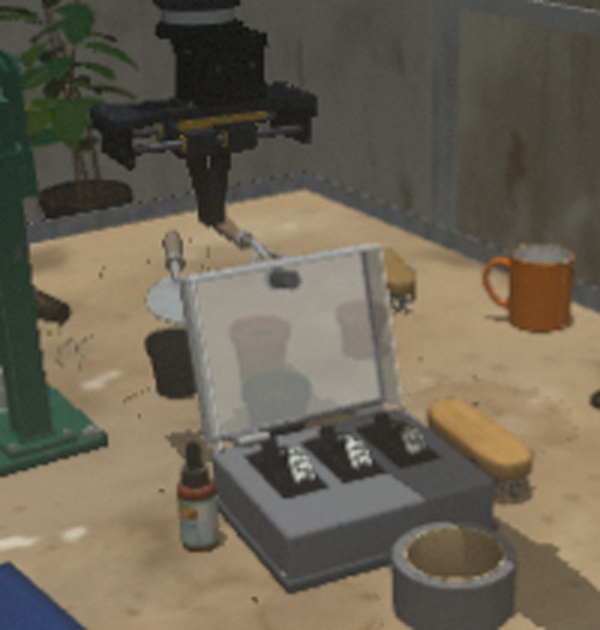

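Request:
{"method": "step_arm", "body": {
  "increments": [2.8,0,0,0,0,0,2.7,0,0,0,0,0,0,0,-1.4,0,0,0,0,0,-1.4,0,0,0,0,0,-1.4,0,0,0,0,0,-1.3,0,0,0,0,0,0,0,0,0]
}}

```text
time: 17.6
position: [0.6136, 0.0572, 0.1859]
tool_rot: [0.09, 1.57, -0.089]
ft_force: [0.5, 0.5, 0.5]
grip_width: 0.004
```

```bash
python3 - <<'E'
from h import *
st();save('scene','s6.png',(150,60,350,270),3)
E
```

```text
t 17.6 p [0.6136 0.0572 0.1859] rv [ 0.09   1.57  -0.089] F [0.5 0.5 0.5] g 0.004
```

View pics/s6.png

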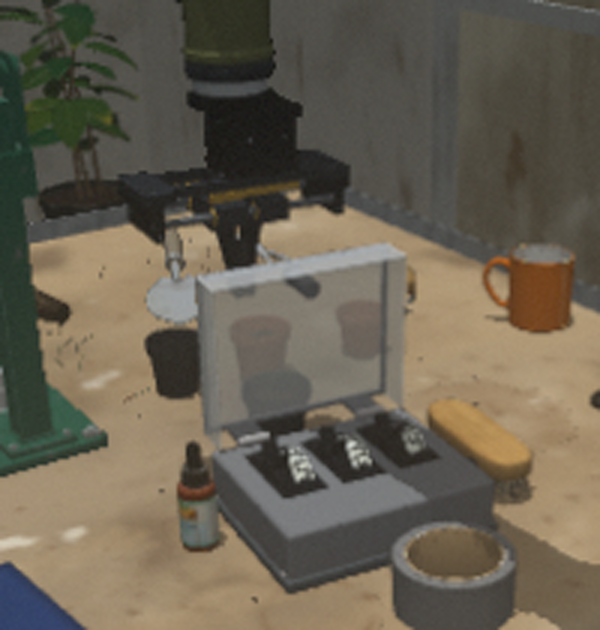

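Request:
{"method": "step_arm", "body": {
  "increments": [-0.31,0,-1.42,0,0,0,-0.15,0,-1.45,0,0,0,0,0,-1.45,0,0,0,0.17,0,-1.44,0,0,0,0.34,0,-1.42,0,0,0,0.49,0,-1.37,0,0,0,0.64,0,-1.31,0,0,0,0.78,0,-1.23,0,0,0]
}}

```text
time: 18.65
position: [0.5038, 0.0696, 0.1655]
tool_rot: [0.09, 1.569, -0.09]
ft_force: [0.6, -0.2, 0.1]
grip_width: 0.005
```

```bash
python3 - <<'E'
from h import *
st();save('scene','s7.png',(150,60,350,270),3)
E
```

```text
t 18.65 p [0.5038 0.0696 0.1655] rv [ 0.09   1.569 -0.09 ] F [ 0.6 -0.2  0.1] g 0.005
```

View pics/s7.png

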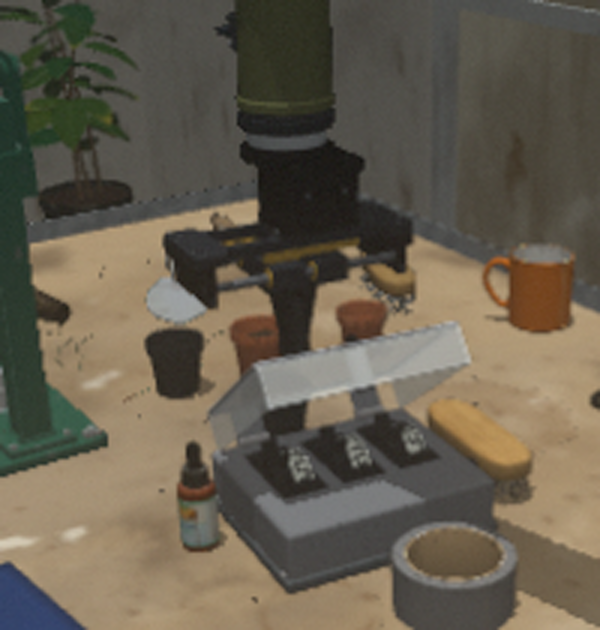

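Request:
{"method": "step_arm", "body": {
  "increments": [0.92,0,-1.13,0,0,0,1.04,0,-1.02,0,0,0,1.14,0,-0.9,0,0,0,1.24,0,-0.76,0,0,0,1.32,0,-0.62,0,0,0,1.2,0,-0.47,0,0,0]
}}

```text
time: 19.45
position: [0.4556, 0.075, 0.0964]
tool_rot: [0.09, 1.569, -0.09]
ft_force: [0.7, -0.0, 0.2]
grip_width: 0.002
```

Request:
{"method": "step_arm", "body": {
  "increments": [0.2,0,0,0,0,0,0.2,0,0,0,0,0]
}}

```text
time: 19.7
position: [0.4552, 0.0751, 0.095]
tool_rot: [0.09, 1.572, -0.09]
ft_force: [-11.4, -2.0, 28.7]
grip_width: 0.009
```

Request:
{"method": "step_arm", "body": {
  "increments": [-2.5,0,0,0,0,0,-3,0,2,0,0,0,-1,0,4,0,0,0,0,0,3,0,0,0]
}}

```text
time: 20.2
position: [0.5476, 0.0648, 0.1593]
tool_rot: [0.09, 1.566, -0.089]
ft_force: [0.7, 0.7, 0.0]
grip_width: 0.003
```

```bash
python3 - <<'E'
from h import *
st();save('scene','s8.png',(190,130,350,250),5);save('top','t8.png',(200,130,340,250),5)
for n in ('cover_edge','pin_top'): spot('scene',n);spot('top',n)
print(tw([-.06,0,.105]),tw([-.077,0,.095]),proj('scene',tw([-.06,0,.105])),proj('top',tw([-.06,0,.105])))
E
```

```text
t 20.2 p [0.5476 0.0648 0.1593] rv [ 0.09   1.566 -0.089] F [0.7 0.7 0. ] g 0.003
scene cover_edge 0.92 [0.4142 0.0311 0.0975] [282. 211.]
top cover_edge 0.65 [0.4174 0.0316 0.0982] [265. 221.]
top cover_edge 0.62 [ 4.728e-01  3.787e-01 -2.000e-04] [158. 207.]
scene pin_top 0.38 [0.414  0.0306 0.0977] [282. 211.]
[0.43089631 0.0323848  0.105     ] [0.4140086 0.0343355 0.095    ] [277.22598476 206.03808324] [264.34992767 216.17148785]
```

View pics/s8.png

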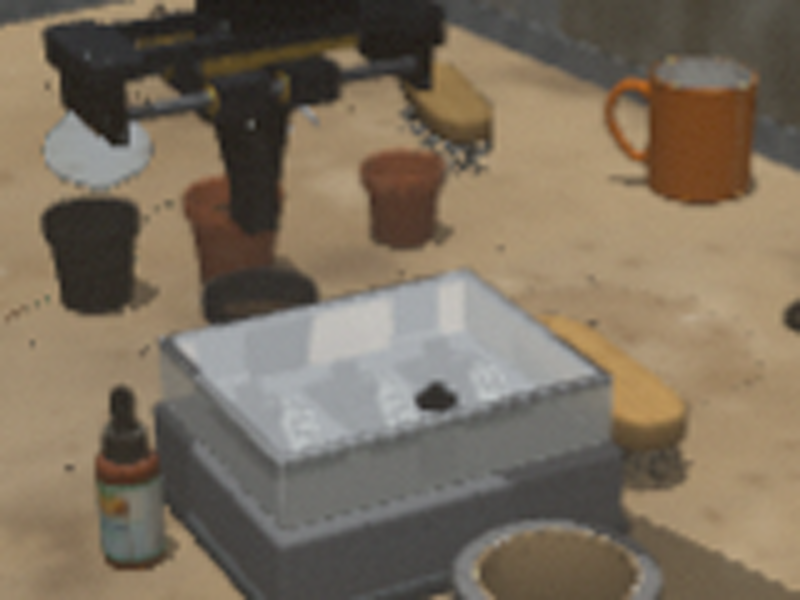

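View pics/t8.png

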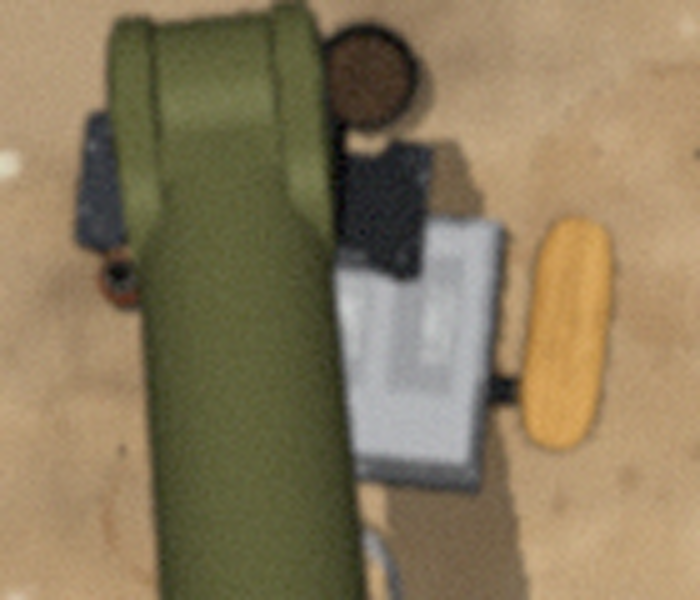

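```bash
python3 - <<'E'
from h import *
print(pix2plane('scene',(277.4,210.1),.0965).round(4),pix2plane('scene',(277.,206.8),.105).round(4))
c=tw([-.06,0,.12]); print(c)
s=ctrl.get_state(); plan((0.5476,0.0648,0.1593,PH),[(*c,PH,4)])
E
```

```text
[0.4261 0.0353 0.0965] [0.4278 0.0353 0.105 ]
[0.43089631 0.0323848  0.12      ]
4 rows
[0.98, -1.14, -2.81, 0, 0, 0, 0.98, -1.14, -2.8, 0, 0, 0, 0.98, -1.14, -2.81, 0, 0, 0, 0.99, -1.14, -2.8, 0, 0, 0]
```

Request:
{"method": "step_arm", "body": {
  "increments": [0.98,-1.1,-2.85,0,0,0,0.98,-1.1,-2.85,0,0,0,0.98,-1.1,-2.85,0,0,0,0.99,-1.1,-2.8,0,0,0,0,0,0,0,0,0,0,0,0,0,0,0]
}}

```text
time: 21.25
position: [0.4282, 0.0345, 0.1196]
tool_rot: [0.091, 1.567, -0.089]
ft_force: [0.2, 0.6, 0.0]
grip_width: 0.002
```

Request:
{"method": "step_arm", "body": {
  "increments": [0.7,0,0,0,0,0,0.4,0,0,0,0,0,0.4,0,0,0,0,0,0.3,0,0,0,0,0,0.2,0,0,0,0,0]
}}

```text
time: 21.88
position: [0.4279, 0.034, 0.0994]
tool_rot: [0.09, 1.569, -0.09]
ft_force: [-1.7, -0.4, 6.7]
grip_width: 0.003
```

6.7 N: the pin is sliding. Continue to the head.

Request:
{"method": "step_arm", "body": {
  "increments": [0.15,0,0,0,0,0,0,0,0,0,0,0]
}}

```text
time: 22.12
position: [0.4279, 0.034, 0.0983]
tool_rot: [0.09, 1.569, -0.09]
ft_force: [-3.1, -0.8, 9.3]
grip_width: 0.003
```

Request:
{"method": "step_arm", "body": {
  "increments": [0.15,0,0,0,0,0,0,0,0,0,0,0]
}}

```text
time: 22.38
position: [0.428, 0.0341, 0.0981]
tool_rot: [0.091, 1.57, -0.09]
ft_force: [-7.0, -0.2, 19.9]
grip_width: 0.003
```

Request:
{"method": "step_arm", "body": {
  "increments": [0.12,0,0,0,0,0,0,0,0,0,0,0]
}}

```text
time: 22.62
position: [0.428, 0.034, 0.0979]
tool_rot: [0.091, 1.57, -0.09]
ft_force: [-10.4, -1.8, 28.6]
grip_width: 0.0
```

Request:
{"method": "step_arm", "body": {
  "increments": [-2,0,0,0,0,0,-4,0,0,0,0,0,-5,0,3,0,0,0,-3,-4,5,0,0,0,0,-5,5,0,0,0,0,-5,5,0,0,0,0,0,0,0,0,0]
}}

```text
time: 23.5
position: [0.5759, -0.1127, 0.2295]
tool_rot: [0.091, 1.571, -0.1]
ft_force: [0.5, 0.6, -0.4]
grip_width: 0.008
```

```bash
python3 - <<'E'
from h import *
st();save('scene','s9.png',(190,130,350,250),5);save('top','t9.png',(120,130,340,290),3.6)
for n in ('cover_edge','pin_top','dropper','potbrush','marker_mid'): spot('scene',n);spot('top',n)
st()
E
```

```text
t 23.5 p [ 0.5759 -0.1127  0.2295] rv [ 0.091  1.571 -0.1  ] F [ 0.5  0.6 -0.4] g 0.008
scene cover_edge 0.76 [0.4129 0.0345 0.0966] [281. 212.]
top cover_edge 0.63 [0.4211 0.0307 0.0956] [265. 220.]
top cover_edge 0.6 [0.5168 0.089  0.0425] [246. 190.]
scene pin_top 0.7 [ 0.4959 -0.1252  0.0015] [309. 215.]
scene dropper 0.95 [ 0.5307  0.1613 -0.0023] [216. 241.]
scene potbrush 0.88 [ 0.4958 -0.1258  0.0028] [309. 215.]
scene marker_mid 0.97 [0.2227 0.2961 0.0135] [229. 324.]
scene marker_mid 0.73 [ 0.5305  0.1599 -0.0015] [216. 241.]
top marker_mid 0.77 [ 0.2821 -0.2796  0.0101] [363. 262.]
top marker_mid 0.69 [0.2342 0.2946 0.0144] [184. 281.]
t 24.1 p [ 0.575  -0.1071  0.2317] rv [ 0.09   1.568 -0.089] F [-0.4 -0.1 -0.1] g 0.007
```

View pics/s9.png

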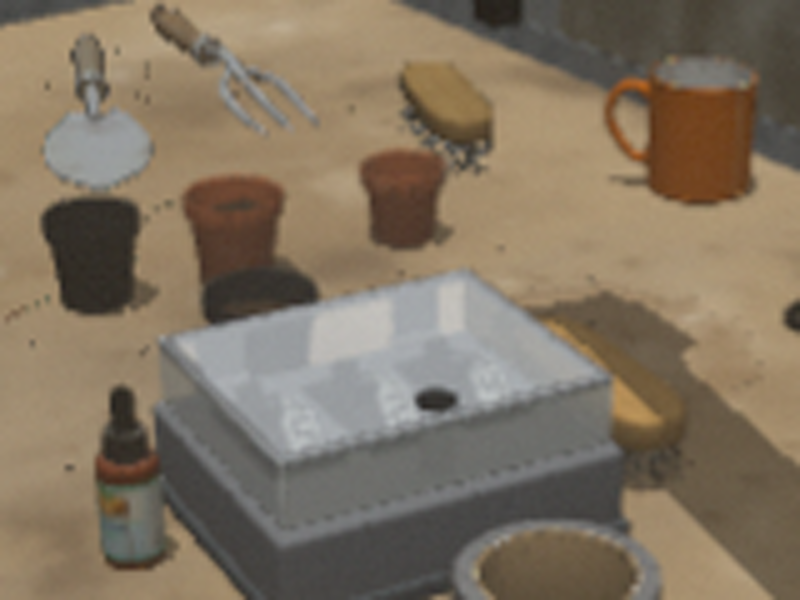

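View pics/t9.png

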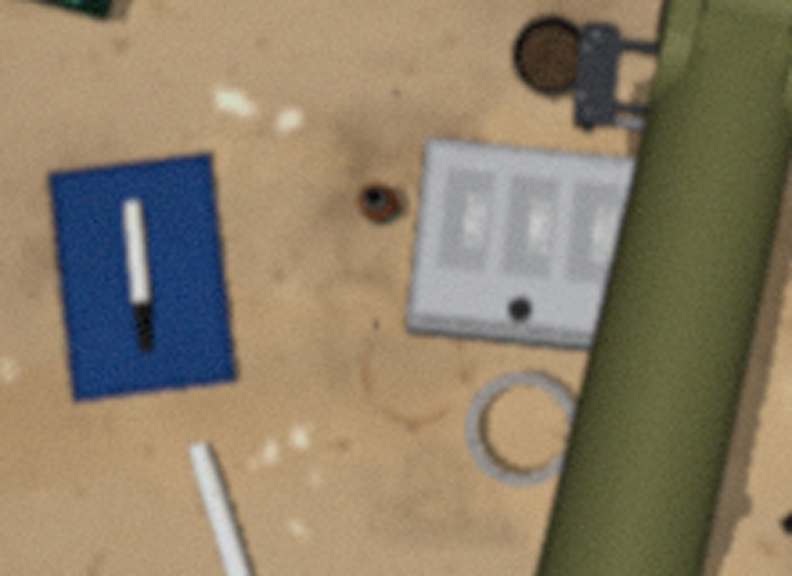

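```bash
python3 -c "
from h import *
print(ctrl.close_job())"
```

```text
the job is handed in; nothing more can be done
None
```

I did the whole job in the order asked and handed it in at about 24 s, with the arm clear of everything.

- **Marker:** it lies on the notebook, well inside its edges in the last top picture.
- **Wheels:** I rolled the left wheel two steps away from the robot, from 2 to 4. I rolled the right one two steps towards it, from 5 to 3. The middle wheel looked unchanged at 1.
- **Cover:** it is shut. It took 28.7 N pressed down with the fingertip at 95 mm, which is the height it should have when shut, and the last picture shows it closed.
- **Rivet pin:** it slid at about 6.7 N and stopped firmly at 98 mm (28.6 N). The last scene picture shows no pin standing up.
- **Bottle and brush:** both were found within about 3 mm of where they started, which is within the measuring error.

**What is less certain:**
- **Numerals:** they were only a few pixels high, and matching them against drawn digits gave no clear answer. The best fit on one camera read 2, 1, 5, as I did by eye. The other camera's fit agreed on the left and middle but read 1 on the right.
- **Wheel check:** I confirmed the readings by the face towards the robot changing as expected: 3, 4, 5 on the left and 6, 5, 4 on the right.
- **Last network checks:** after the pin was pushed, the network did not find the pin top (it marked the brush instead) or the marker on the notebook (it marked other markers and the bottle), so I judged both from the pictures.

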